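Put the washed strainers and packing slats away in the carport

ROBOT

A 6-joint arm with a two-finger parallel gripper is mounted at the origin on the work surface. World frame = base frame: x ahead of the robot, y to its left, z up, the work surface at z = 0. Lengths are in m, angles in rad, forces in N, time in s.
With the tool pointing down it reaches from about 0.4 to 0.825 m from the base axis. Payload 7 kg.
Tool frame: the origin (TCP) lies on the centre line of the jaws, within the pads' length; the fingertips stand ahead of it and the grasp point (between the pads) lies 6 mm ahead of it (r.tcp_to_tips is the z of the fingertips in the tool frame, in m); z points along the fingers, y is the line along which they close (so a half turn about z gives the same grasp; the last joint's range is limited). The gripper opens to 88 mm and grips with 3 to 60 N. Pads are 19 mm wide; open, the fingers measure 130 mm over their backs; the gripper's body (78 mm by 193 mm) begins 47 mm behind the grasp point.
Start: joints at [1.546, 0.359, 0.012, 0, -1.224, -0.288], TCP at [0.208, 0.642, 0.252] pointing down, gripper open.
Joint ranges: [-3.07, 3.07], [-1.43, 2.12], [-1.02, 1.25], [-3.03, 1.67], [-3.05, -0], [-3.03, 3.03]. Speed limits (rad/s): [2.39, 2.39, 3.01, 3.14, 3.14, 3.14].

INTERFACE

Orientations are given as a unit quaternion [x, y, z, w].
In Python, from cell import r gives the robot as it stands. The module is installed in compiled form; this text tells all that it offers.
- The arm moves only by the tool drive_tool, never from a script. Its argument "rows" is a list of rows, each a list of 6 numbers: the shift along the tool's x, y, z in cm, then the turn, a rotation vector about the tool's x, y, z in degrees. In form: [[x, y, z, wx, wy, wz], ...]. A call has exactly 10 rows; each row is the pose to reach, as a shift and turn from the pose commanded when the call began, along the tool's axes at that moment; what a row does not reach only later rows make up. A row lasts 1/8 s, in which the tool goes at most 62.5 mm and 10.7 degrees, less where a joint would pass 70% of its speed; a pose out of reach is approached as far as the arm can. A call with a gripper value outside its range is refused whole. "hand" is the opening in per cent of the stroke, from 0 (shut) to 100 (fully open), set as the call begins (left out, the last holds). The fingers move at their own pace and stop on an object; "grip_force" is the grip in N (left out, the last holds). Time passes only in rows, so rows that repeat a pose let the fingers close, or fill a call up. It gives the time, the measured TCP pose, the force, the opening and the grip force at its end, in the units of the state.
- r.sense(): the state, without advancing time (a new reading comes with each control period).
- r.get_image(name): name is "scene" or "top" or "wrist"; returns the picture (420x560x3 uint8, blue, green, red); there is no depth.
- r.camera_model(name): a dict with "fx", "fy", "cx", "cy" (pixels), "view" (4x4, takes a point from world to camera coordinates). Camera axes: x right, y down, z forward; pixel columns grow to the right and rows downward; lengths in m; the calibration is good to about 2 mm. A picture is of the moment at which its call begins: read the wrist's pose just before it. camera_model takes no time and is no camera call; for the wrist camera it gives the pose at the moment of the call.
- r.job_done(): hands the job in; it is judged then, once.
The state is a dict: "time": time; "joint_positions": joint angles; "qvel": joint speeds; "effort": joint torques, N m; "tcp_pos": TCP position; "tool_rot": TCP orientation; "ft_force": force on the tool from outside, world axes, zero at the start; "ft_torque": the same for the moment, N m; "width": opening from 0.0 (shut) to 1.0 (fully open); "grasp_force": force on a finger pad.
Only numpy, scipy, OpenCV 4.12 (cv2) and the standard library are available. Lean on these libraries where they do the work, as an engineer would, in place of code of your own. Each camera call takes 0.05 s, during which the arm holds its last target. There are 200 camera calls.

TASK

Finish the wash-up: hang the parts strainers from the drain rack on the one hook by their rings, largest first, mouths towards the hook's tip, so that each smaller one nests into the mouth of the one behind it. Stack every packing slat from the wet mat to dry in an open tower centred on the plywood board: two slats to a layer, about 90 mm apart centre to centre, the bottom pair along the board's long side and each next pair square across the one below (an odd slat goes alone on top, in one of the two places). Leave the tools, bottle, can and tin where they are.

Things in the scene. Friction and masses are not known exactly. Their poses are not given: they have to be found in the camera images.
- strainer_large: the largest open rectangular wire-mesh strainer, 124 wide (y) x 116 tall (z) x 40 mm deep (x), walls 3 mm, about 190 g, on end in the rack. Origin: under the middle of its lower end; z up along the handle. Mouth faces -x (rim at x = -20 mm), mesh bottom at +20 mm. 6 mm rod handle in the rim plane, cranked back in its last 45 mm to the ring. None if absent.
- strainer_large_eye (a point): centre of this strainer's hanging ring, 203 mm above its origin: red-coated 6 mm wire, eight-sided, 40 mm outside, 25 mm clear inside, in the strainer's y-z plane (hole along x). Can be pinched from above across its 40 mm width, the hook then passing between the fingers; the strainer hangs from it straight down within about 3 degrees.
- strainer_medium: the middle-sized open rectangular wire-mesh strainer, 92 wide (y) x 76 tall (z) x 34 mm deep (x), walls 3 mm, about 130 g, on end in the rack. Origin: under the middle of its lower end; z up along the handle. Mouth faces -x (rim at x = -17 mm), mesh bottom at +17 mm. 6 mm rod handle in the rim plane, cranked back in its last 45 mm to the ring. None if absent.
- strainer_medium_eye (a point): centre of this strainer's hanging ring, 186 mm above its origin: red-coated 6 mm wire, eight-sided, 40 mm outside, 25 mm clear inside, in the strainer's y-z plane (hole along x). Can be pinched from above across its 40 mm width, the hook then passing between the fingers; the strainer hangs from it straight down within about 3 degrees.
- strainer_small: the smallest open rectangular wire-mesh strainer, 60 wide (y) x 44 tall (z) x 28 mm deep (x), walls 3 mm, about 90 g, on end in the rack. Origin: under the middle of its lower end; z up along the handle. Mouth faces -x (rim at x = -14 mm), mesh bottom at +14 mm. 6 mm rod handle in the rim plane, cranked back in its last 45 mm to the ring. None if absent.
- strainer_small_eye (a point): centre of this strainer's hanging ring, 173 mm above its origin: red-coated 6 mm wire, eight-sided, 40 mm outside, 25 mm clear inside, in the strainer's y-z plane (hole along x). Can be pinched from above across its 40 mm width, the hook then passing between the fingers; the strainer hangs from it straight down within about 3 degrees.
- drain_rack: fixed drain rack with a blue base: 236 x 150 x 8 mm (x, y, height) with four steel wire hoops, 132 mm wide and 53 mm high, across it at x = -108, -36, 36, 108 mm, making three slots; strainers stand on the base (8 mm above the shelf), mouths to the rack's -x. Origin: centre of its underside.
- hook_stand: fixed zinc-coated slotted upright (30 x 32 mm, 280 mm tall, 90 mm foot plate) carrying the one steel hook: an 8 mm round black-coated prong leaving the upright's -x face 265 mm above the shelf, level along -x for 120 mm, then turned up over its last 20 mm. Origin: centre of the upright's underside. Place and yaw vary.
- hook_root (a point): point on the prong's centre line where it leaves the upright; axes as the stand (x runs from the tip towards the upright, z up). The level part of the prong runs from here to x = -120 mm; the upturned end rises evenly from there to the tip at x = -140 mm, z = +14 mm. A ring hanging on it has its centre about 9 mm below the centre line.
- wet_mat: fixed flat black rubber mat, 280 x 204 x 3 mm (x, y, thick), on which the wet packing slats lie side by side; origin centre of its underside
- drying_board: fixed flat plywood drying board, 220 x 160 x 6 mm; x is its long side, y its short side, origin centre of its underside (its top is 6 mm above)
- slat1: hardwood packing slat 130 x 32 x 16 mm (x, y, z), about 48 g; origin at its very centre, x along its length. Starts flat on the wet mat. Absent (None) in some starts.
- slat2: hardwood packing slat 130 x 32 x 16 mm (x, y, z), about 48 g; origin at its very centre, x along its length. Starts flat on the wet mat. Absent (None) in some starts.
- slat3: hardwood packing slat 130 x 32 x 16 mm (x, y, z), about 48 g; origin at its very centre, x along its length. Starts flat on the wet mat. Absent (None) in some starts.
- slat4: hardwood packing slat 130 x 32 x 16 mm (x, y, z), about 48 g; origin at its very centre, x along its length. Starts flat on the wet mat. Absent (None) in some starts.
- slat5: hardwood packing slat 130 x 32 x 16 mm (x, y, z), about 48 g; origin at its very centre, x along its length. Starts flat on the wet mat. Absent (None) in some starts.
- slat6: hardwood packing slat 130 x 32 x 16 mm (x, y, z), about 48 g; origin at its very centre, x along its length. Starts flat on the wet mat. Absent (None) in some starts.
- wheel_brush: black plastic wheel brush 255 mm long, lying; not part of the job, leave it alone
- depth_gauge: small silver tyre depth gauge, lying; not part of the job, leave it alone
- glass_bottle: green glass bottle with twist cap, 62 mm across, 190 mm tall, standing; not part of the job, leave it alone
- pry_tool: flat orange panel pry tool 200 mm long, lying; not part of the job, leave it alone
- spray_can: blue spray can, 54 mm across, 150 mm tall, standing; not part of the job, leave it alone
- wheel_socket: chrome wheel-nut socket, 32 mm across, 65 mm tall, standing; not part of the job, leave it alone
- polish_tin: red polish tin 72 mm across, 32 mm high; not part of the job, leave it alone
Things that resemble listed ones, but are neither listed nor needed, are in the scene too. What is shaped like the strainer_medium but blue or purple is not meant.

How it is judged:
On the way, in this order (a step that is already met when the one before it is completed fails the run):
1. the largest strainer (if there) hangs on the hook by its ring, mouth towards the tip (x of strainer_large_eye in the frame of hook_root between -0.122 and -0.03 m and y of strainer_large_eye in the frame of hook_root between -0.01 and 0.01 m and z of strainer_large_eye in the frame of hook_root between -0.017 and -0.004 m and x of hook_root in the frame of strainer_large above 0.02 m and angle between strainer_large's own z axis and vertical below 0.22 rad and contact force between strainer_large and hook_stand above 0.15 N), for 0.3 s.
2. the middle-sized strainer (if there) hangs on the hook by its ring, mouth towards the tip (x of strainer_medium_eye in the frame of hook_root between -0.122 and -0.03 m and y of strainer_medium_eye in the frame of hook_root between -0.01 and 0.01 m and z of strainer_medium_eye in the frame of hook_root between -0.017 and -0.004 m and x of hook_root in the frame of strainer_medium above 0.02 m and angle between strainer_medium's own z axis and vertical below 0.22 rad and contact force between strainer_medium and hook_stand above 0.15 N), for 0.3 s.
3. the smallest strainer (if there) hangs on the hook by its ring, mouth towards the tip (x of strainer_small_eye in the frame of hook_root between -0.122 and -0.03 m and y of strainer_small_eye in the frame of hook_root between -0.01 and 0.01 m and z of strainer_small_eye in the frame of hook_root between -0.017 and -0.004 m and x of hook_root in the frame of strainer_small above 0.02 m and angle between strainer_small's own z axis and vertical below 0.22 rad and contact force between strainer_small and hook_stand above 0.15 N), for 0.3 s.
At the end, for the whole second after the job is handed in: Strainers hang still by their rings on the level part of the hook, mouths to the tip, each at least 3 mm inside the next larger. Slats lie still in crossed layers on the board, 6, 22, 38 mm up (4 mm), square within 0.2 rad, centred lengthwise within 20 mm, 31-60 mm to either side of the middle (all of step 1 and all of step 2 and all of step 3 and linear speed of each of strainer_large, strainer_medium, strainer_small below 0.03 m/s and x of strainer_medium in the frame of strainer_large above -0.034 m and y of strainer_medium in the frame of strainer_large between -0.016 and 0.016 m and z of strainer_medium in the frame of strainer_large between -0.001 and 0.035 m and ((x of strainer_small in the frame of strainer_medium above -0.028 m and y of strainer_small in the frame of strainer_medium between -0.016 and 0.016 m and z of strainer_small in the frame of strainer_medium between -0.003 and 0.029 m) or (x of strainer_small in the frame of strainer_large above -0.031 m and y of strainer_small in the frame of strainer_large between -0.029 and 0.029 m and z of strainer_small in the frame of strainer_large between 0 and 0.06 m)) and ((z of slat1 in the frame of drying_board between 0.01 and 0.018 m and x of slat1 in the frame of drying_board between -0.02 and 0.02 m and y of slat1 in the frame of drying_board between -0.06 and 0.06 m and (y of slat1 in the frame of drying_board above 0.031 m or y of slat1 in the frame of drying_board below -0.031 m) and angle between the x axis of slat1 and the x axis of drying_board, either way round below 0.2 rad) or (z of slat1 in the frame of drying_board between 0.026 and 0.034 m and y of slat1 in the frame of drying_board between -0.02 and 0.02 m and x of slat1 in the frame of drying_board between -0.06 and 0.06 m and (x of slat1 in the frame of drying_board above 0.031 m or x of slat1 in the frame of drying_board below -0.031 m) and angle between the x axis of slat1 and the y axis of drying_board, either way round below 0.2 rad) or (z of slat1 in the frame of drying_board between 0.042 and 0.05 m and x of slat1 in the frame of drying_board between -0.02 and 0.02 m and y of slat1 in the frame of drying_board between -0.06 and 0.06 m and (y of slat1 in the frame of drying_board above 0.031 m or y of slat1 in the frame of drying_board below -0.031 m) and angle between the x axis of slat1 and the x axis of drying_board, either way round below 0.2 rad)) and linear speed of each of slat1, slat2, slat3, slat4, slat5, slat6 below 0.02 m/s and ((z of slat2 in the frame of drying_board between 0.01 and 0.018 m and x of slat2 in the frame of drying_board between -0.02 and 0.02 m and y of slat2 in the frame of drying_board between -0.06 and 0.06 m and (y of slat2 in the frame of drying_board above 0.031 m or y of slat2 in the frame of drying_board below -0.031 m) and angle between the x axis of slat2 and the x axis of drying_board, either way round below 0.2 rad) or (z of slat2 in the frame of drying_board between 0.026 and 0.034 m and y of slat2 in the frame of drying_board between -0.02 and 0.02 m and x of slat2 in the frame of drying_board between -0.06 and 0.06 m and (x of slat2 in the frame of drying_board above 0.031 m or x of slat2 in the frame of drying_board below -0.031 m) and angle between the x axis of slat2 and the y axis of drying_board, either way round below 0.2 rad) or (z of slat2 in the frame of drying_board between 0.042 and 0.05 m and x of slat2 in the frame of drying_board between -0.02 and 0.02 m and y of slat2 in the frame of drying_board between -0.06 and 0.06 m and (y of slat2 in the frame of drying_board above 0.031 m or y of slat2 in the frame of drying_board below -0.031 m) and angle between the x axis of slat2 and the x axis of drying_board, either way round below 0.2 rad)) and ((z of slat3 in the frame of drying_board between 0.01 and 0.018 m and x of slat3 in the frame of drying_board between -0.02 and 0.02 m and y of slat3 in the frame of drying_board between -0.06 and 0.06 m and (y of slat3 in the frame of drying_board above 0.031 m or y of slat3 in the frame of drying_board below -0.031 m) and angle between the x axis of slat3 and the x axis of drying_board, either way round below 0.2 rad) or (z of slat3 in the frame of drying_board between 0.026 and 0.034 m and y of slat3 in the frame of drying_board between -0.02 and 0.02 m and x of slat3 in the frame of drying_board between -0.06 and 0.06 m and (x of slat3 in the frame of drying_board above 0.031 m or x of slat3 in the frame of drying_board below -0.031 m) and angle between the x axis of slat3 and the y axis of drying_board, either way round below 0.2 rad) or (z of slat3 in the frame of drying_board between 0.042 and 0.05 m and x of slat3 in the frame of drying_board between -0.02 and 0.02 m and y of slat3 in the frame of drying_board between -0.06 and 0.06 m and (y of slat3 in the frame of drying_board above 0.031 m or y of slat3 in the frame of drying_board below -0.031 m) and angle between the x axis of slat3 and the x axis of drying_board, either way round below 0.2 rad)) and ((z of slat4 in the frame of drying_board between 0.01 and 0.018 m and x of slat4 in the frame of drying_board between -0.02 and 0.02 m and y of slat4 in the frame of drying_board between -0.06 and 0.06 m and (y of slat4 in the frame of drying_board above 0.031 m or y of slat4 in the frame of drying_board below -0.031 m) and angle between the x axis of slat4 and the x axis of drying_board, either way round below 0.2 rad) or (z of slat4 in the frame of drying_board between 0.026 and 0.034 m and y of slat4 in the frame of drying_board between -0.02 and 0.02 m and x of slat4 in the frame of drying_board between -0.06 and 0.06 m and (x of slat4 in the frame of drying_board above 0.031 m or x of slat4 in the frame of drying_board below -0.031 m) and angle between the x axis of slat4 and the y axis of drying_board, either way round below 0.2 rad) or (z of slat4 in the frame of drying_board between 0.042 and 0.05 m and x of slat4 in the frame of drying_board between -0.02 and 0.02 m and y of slat4 in the frame of drying_board between -0.06 and 0.06 m and (y of slat4 in the frame of drying_board above 0.031 m or y of slat4 in the frame of drying_board below -0.031 m) and angle between the x axis of slat4 and the x axis of drying_board, either way round below 0.2 rad)) and ((z of slat5 in the frame of drying_board between 0.01 and 0.018 m and x of slat5 in the frame of drying_board between -0.02 and 0.02 m and y of slat5 in the frame of drying_board between -0.06 and 0.06 m and (y of slat5 in the frame of drying_board above 0.031 m or y of slat5 in the frame of drying_board below -0.031 m) and angle between the x axis of slat5 and the x axis of drying_board, either way round below 0.2 rad) or (z of slat5 in the frame of drying_board between 0.026 and 0.034 m and y of slat5 in the frame of drying_board between -0.02 and 0.02 m and x of slat5 in the frame of drying_board between -0.06 and 0.06 m and (x of slat5 in the frame of drying_board above 0.031 m or x of slat5 in the frame of drying_board below -0.031 m) and angle between the x axis of slat5 and the y axis of drying_board, either way round below 0.2 rad) or (z of slat5 in the frame of drying_board between 0.042 and 0.05 m and x of slat5 in the frame of drying_board between -0.02 and 0.02 m and y of slat5 in the frame of drying_board between -0.06 and 0.06 m and (y of slat5 in the frame of drying_board above 0.031 m or y of slat5 in the frame of drying_board below -0.031 m) and angle between the x axis of slat5 and the x axis of drying_board, either way round below 0.2 rad)) and ((z of slat6 in the frame of drying_board between 0.01 and 0.018 m and x of slat6 in the frame of drying_board between -0.02 and 0.02 m and y of slat6 in the frame of drying_board between -0.06 and 0.06 m and (y of slat6 in the frame of drying_board above 0.031 m or y of slat6 in the frame of drying_board below -0.031 m) and angle between the x axis of slat6 and the x axis of drying_board, either way round below 0.2 rad) or (z of slat6 in the frame of drying_board between 0.026 and 0.034 m and y of slat6 in the frame of drying_board between -0.02 and 0.02 m and x of slat6 in the frame of drying_board between -0.06 and 0.06 m and (x of slat6 in the frame of drying_board above 0.031 m or x of slat6 in the frame of drying_board below -0.031 m) and angle between the x axis of slat6 and the y axis of drying_board, either way round below 0.2 rad) or (z of slat6 in the frame of drying_board between 0.042 and 0.05 m and x of slat6 in the frame of drying_board between -0.02 and 0.02 m and y of slat6 in the frame of drying_board between -0.06 and 0.06 m and (y of slat6 in the frame of drying_board above 0.031 m or y of slat6 in the frame of drying_board below -0.031 m) and angle between the x axis of slat6 and the x axis of drying_board, either way round below 0.2 rad))); the robot touches nothing.
It fails at once if a bystander (brush, gauge, bottle, pry tool, can, socket, tin) is pushed more than 50 mm from its place (distance of any of wheel_brush, depth_gauge, glass_bottle, pry_tool, spray_can, wheel_socket, polish_tin from where it was at the start of the episode above 0.05 m).
It fails at once if the bottle, the spray can or the socket is knocked over (angle between any of glass_bottle, spray_can, wheel_socket's own z axis and vertical above 0.5 rad).
Of strainer_large, strainer_medium, strainer_small only 2 to 3 are there at a start; the rules pass over those that are not, and their reading is None.
Of slat1, slat2, slat3, slat4, slat5, slat6 only 4 to 6 are there at a start; the rules pass over those that are not, and their reading is None.
At some moment in a run one of slat1, slat2, slat3, slat4, slat5, slat6 may be knocked a few centimetres aside while the robot is not near it.
It also fails if it takes over 210 s, if anything falls off the work surface, if the arm or the gripper's body presses on something with over 40 N, if the wrist force passes 120 N, or if a joint passes its speed limit or range.

## Working session

There is one attempt and no reset: what is moved stays moved. The work goes in short steps, Python scripts to look and compute and a tool call to move; the robot and the scene stay as the last step left them, time stands still between calls to the robot, and variables do not carry over. Pictures are saved under pics/ and viewed, at most 14 in all, crops included, and the job is handed in when it is done.

Besides the shell and the picture viewer there is one more tool, called as name(argument=value, ...) on one line, values as JSON. drive_tool: Moves the arm, as the interface text tells. Its arguments: {"type":"object","properties":{"rows":{"type":"array"},"hand":{"type":"number"},"grip_force":{"type":"number"}},"required":["rows"]}

```bash
mkdir -p pics; cat > h.py <<'E'
import numpy as np, cv2
from scipy.spatial.transform import Rotation as R
from cell import r
def snap(n,f):
    m=r.camera_model(n); im=r.get_image(n); cv2.imwrite('pics/'+f+'.png',im); np.savez('pics/'+f+'.npz',im=im,**{k:np.array(m[k]) for k in('fx','fy','cx','cy','view')}); return im,m
def load(f): return np.load('pics/'+f+'.npz')
def ray(m,u,v,z):
    V=np.array(m['view']);Rt=V[:3,:3];c=-Rt.T@V[:3,3]
    d=Rt.T@np.array([(u-m['cx'])/m['fx'],(v-m['cy'])/m['fy'],1]); return c+d*(z-c[2])/d[2]
def proj(m,p):
    V=np.array(m['view']);q=V[:3,:3]@np.array(p)+V[:3,3]; return [float(m['cx']+m['fx']*q[0]/q[2]),float(m['cy']+m['fy']*q[1]/q[2])]
def crop(f,x0,x1,y0,y1,s,o): cv2.imwrite('pics/'+o+'.png',cv2.resize(load(f)['im'][y0:y1,x0:x1],None,fx=s,fy=s,interpolation=cv2.INTER_CUBIC))
E
python3 - <<'E'
from h import *
print(r.sense(), r.tcp_to_tips)
for n in('scene','top'):
    im,m=snap(n,n+'0'); V=np.array(m['view']); print(n,m['fx'],-V[:3,:3].T@V[:3,3],V[:3,:3].round(2).tolist())
a=cv2.resize(load('top0')['im'],(800,600));cv2.imwrite('pics/top0b.png',a)
a=cv2.resize(load('scene0')['im'],(800,600));cv2.imwrite('pics/scene0b.png',a)
E
```

```text
{'time': 0.0, 'joint_positions': array([ 1.54609726e+00,  3.59374281e-01,  1.10399968e-02, -3.64534347e-04,
       -1.22411881e+00, -2.88120820e-01]), 'qvel': array([-0.00013283,  0.00011401, -0.00081285,  0.00059535, -0.00041178,
        0.00146788]), 'effort': array([-3.99249475e-04, -5.82712662e+01,  2.93063700e+01,  6.99740991e+00,
        6.98400821e-03, -1.65924876e-04]), 'tcp_pos': array([0.20759235, 0.64179338, 0.25062002]), 'tool_rot': array([ 9.87782857e-01, -1.55834246e-01, -6.10956588e-05,  8.43716875e-04]), 'ft_force': array([ 0.59346394, -0.96734117, -0.34011814]), 'ft_torque': array([ 0.04827921, -0.01301406,  0.00380678]), 'grasp_force': 0.0, 'width': 1.001331061971847} 0.025
scene 541.9495731085283 [1.43108769 0.39001468 1.36592169] [[-0.4, 0.92, 0.0], [0.72, 0.31, -0.62], [-0.57, -0.25, -0.78]]
top 451.8277180862243 [0.38571309 0.01372842 1.70903878] [[-0.01, -1.0, -0.01], [-0.99, 0.01, -0.11], [0.11, 0.01, -0.99]]
```

View pics/top0b.png

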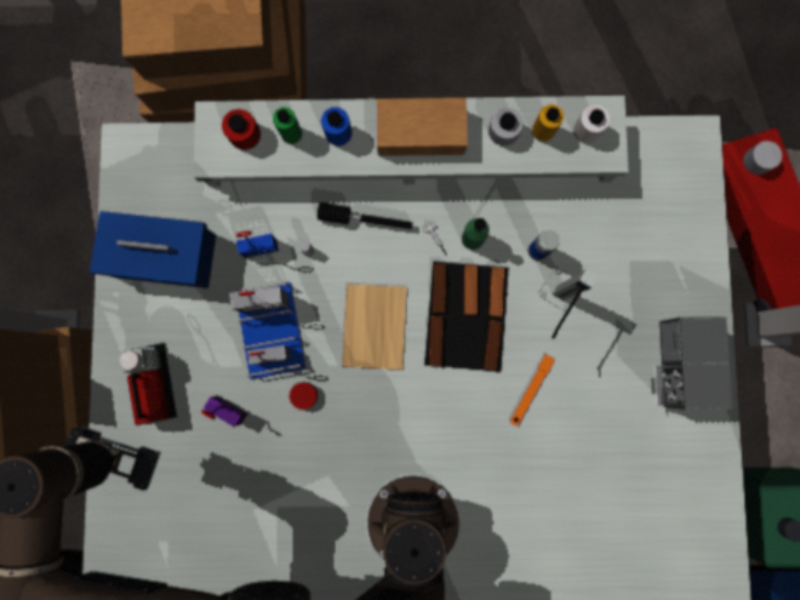

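View pics/scene0b.png

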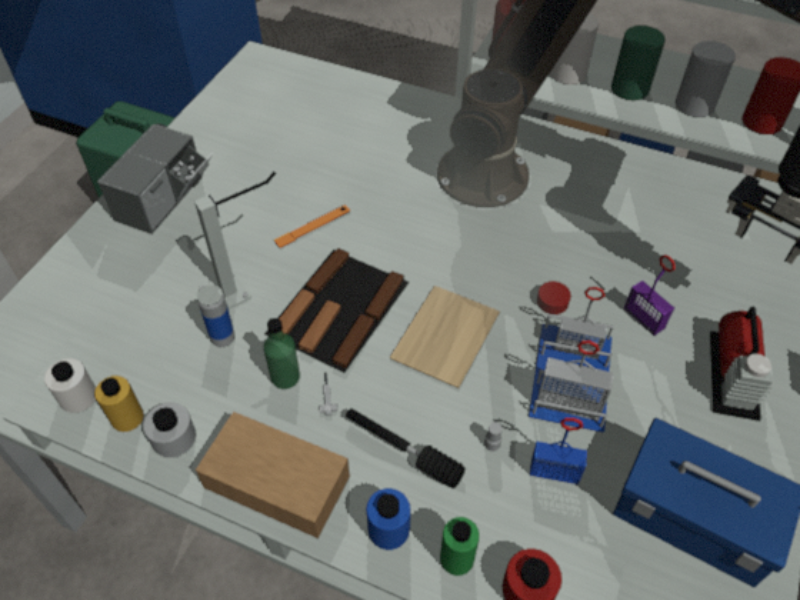

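Both overviews show two grey strainers in the rack: the larger at top-px (258,297) and the smaller at (268,353). There are five slats on the mat around (468,315), the board at (375,325), and the hook prong from (585,285) to (555,335). The blue and purple strainers are decoys.

```bash
python3 - <<'E'
from h import *
m=load('top0')
P=dict(boardTL=(346,283,.006),boardTR=(408,286,.006),boardBL=(343,367,.006),boardBR=(404,370,.006),rackTL=(238,293,.008),rackTR=(292,284,.008),rackBR=(305,372,.008),rackBL=(250,379,.008),root=(585,285,.265),tip=(555,335,.279),mat1=(432,261,.003),mat2=(508,266,.003),mat3=(425,366,.003),mat4=(501,371,.003),eyeL=(246,293,.21),eyeM=(256,352,.19),bottle=(476,235,.19),can=(545,245,.15),tin=(304,396,.03),tool=(532,390,0),gauge=(434,236,0),socket=(305,242,.06))
for k,(u,v,z) in P.items(): p=ray(m,u*.7,v*.7,z); print(k,p.round(3),round(float(np.hypot(*p[:2])),3))
im,w=snap('wrist','w0');V=np.array(w['view']);c=-V[:3,:3].T@V[:3,3];s=r.sense();T=R.from_quat(s['tool_rot']).as_matrix()
print('cam in tool',T.T@(c-s['tcp_pos']),(V[:3,:3]@T).round(2).tolist(),w['fx'],T.round(3).tolist())
a=cv2.resize(load('scene0')['im'][195:345,360:440],None,fx=4,fy=4,interpolation=2)
b=cv2.resize(load('top0')['im'][185:275,160:240],None,fx=5,fy=5,interpolation=2)
o=np.zeros((600,320+400,3),np.uint8);o[:,:320]=a;o[:450,320:]=b;cv2.imwrite('pics/c1.png',o)
E
```

```text
boardTL [0.618 0.169 0.006] 0.641
boardTR [0.608 0.004 0.006] 0.608
boardBL [0.395 0.177 0.006] 0.433
boardBR [0.386 0.017 0.006] 0.387
rackTL [0.594 0.457 0.008] 0.749
rackTR [0.617 0.313 0.008] 0.691
rackBR [0.383 0.276 0.008] 0.473
rackBL [0.366 0.421 0.008] 0.558
root [ 0.573 -0.392  0.265] 0.694
tip [ 0.46  -0.318  0.279] 0.559
mat1 [ 0.675 -0.061  0.003] 0.678
mat2 [ 0.66  -0.264  0.003] 0.71
mat3 [ 0.396 -0.039  0.003] 0.398
mat4 [ 0.381 -0.238  0.003] 0.449
eyeL [0.569 0.385 0.21 ] 0.687
eyeM [0.431 0.364 0.19 ] 0.564
bottle [ 0.705 -0.159  0.19 ] 0.723
can [ 0.687 -0.331  0.15 ] 0.763
tin [0.322 0.275 0.03 ] 0.423
tool [ 0.331 -0.318  0.   ] 0.459
gauge [ 0.744 -0.068  0.   ] 0.747
socket [0.719 0.271 0.06 ] 0.769
cam in tool [ 0.07518787  0.0001909  -0.13263918] [[-0.0, 1.0, -0.0], [-0.96, -0.0, -0.28], [-0.28, 0.0, 0.96]] 318.47956832976524 [[0.951, -0.308, -0.0], [-0.308, -0.951, -0.001], [0.0, 0.001, -1.0]]
```

View pics/c1.png

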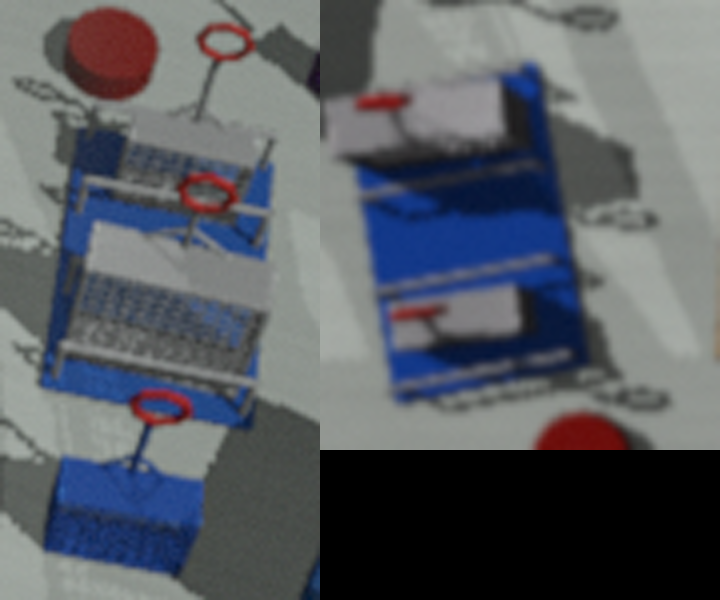

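The crop shows the rim and handle root on the robot side, so the mouths face the robot. The widths are about 126 and 94 mm, so these are the large and medium strainers and the small one is absent. Next I'll look at the large ring from above.

```bash
cat >> h.py <<'E'
def to(p,yaw,s=None):
    "shift(cm)/turn(deg) in tool axes to reach TCP p with tool down, tool x at world yaw"
    s=s or r.sense();T=R.from_quat(s['tool_rot']).as_matrix()
    G=np.array([[np.cos(yaw),np.sin(yaw),0],[np.sin(yaw),-np.cos(yaw),0],[0,0,-1]])
    print((T.T@(np.array(p)-s['tcp_pos'])*100).round(2),np.degrees(R.from_matrix(T.T@G).as_rotvec()).round(1))
E
python3 -c "
from h import *
to([.53,.378,.33],.157)"
```

```text
[38.8  15.2  -7.89] [  0.1   0.  -26.9]
```

drive_tool(rows=[[0,0,-5,0,0,0],[2,1,-7.9,0,0,-3],[7,3,-7.9,0,0,-7],[13,5,-7.9,0,0,-12],[19,7.5,-7.9,0,0,-17],[25,10,-7.9,0,0,-22],[31,12.5,-7.9,0,0,-27],[36,14.5,-7.9,0,0,-27],[38.8,15.2,-7.9,0,0,-27],[38.8,15.2,-7.9,0,0,-27]], hand=75)

```text
time: 1.4
tcp_pos: [0.5316, 0.3765, 0.3298]
tool_rot: [0.997, 0.077, -0.0, 0.0]
ft_force: [-0.8, -0.1, -0.5]
width: 0.75
grasp_force: 0.0
```

```bash
python3 - <<'E'
from h import *
im,m=snap('wrist','w1'); s=r.sense(); print(s['time'],s['tcp_pos'],s['tool_rot'],s['width'])
print('pred eye',proj(m,[.569,.385,.211]))
cv2.imwrite('pics/w1b.png',cv2.resize(im,(800,600),interpolation=2))
E
```

```text
1.45 [0.53063039 0.37738102 0.32990823] [ 9.96945051e-01  7.81042533e-02 -4.46868581e-04  3.02843359e-04] 0.7485110343934986
pred eye [270.5619123673526, 164.67579592644464]
```

View pics/w1b.png

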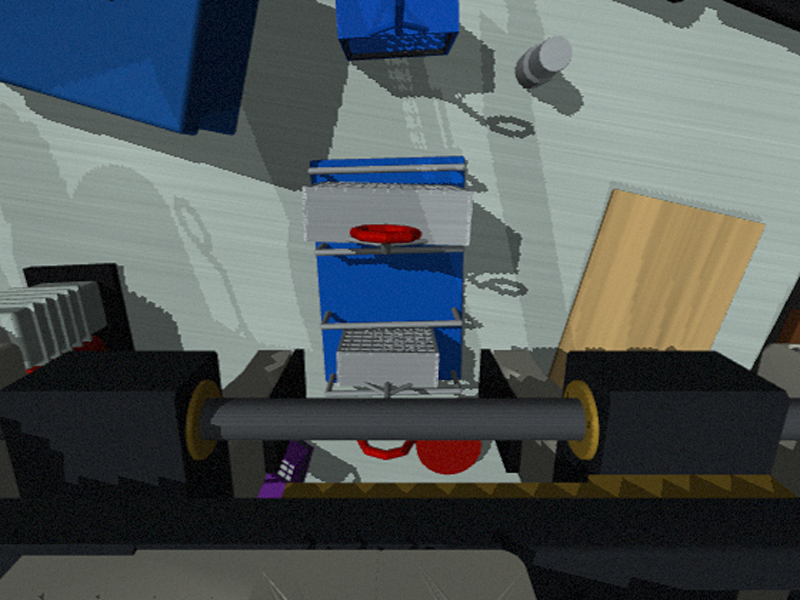

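The wrist view shows the large ring centred at (385,233) of 800x600, square with the tool. The prediction from the top camera agrees within 2 px.

```bash
python3 - <<'E'
from h import *
m=load('w1')
p=ray(m,385.5*.7,233*.7,.211); print(p)
a=ray(m,305*.7,242*.7,.124);b=ray(m,470*.7,243*.7,.124);print('yaw',np.arctan2(b[1]-a[1],b[0]-a[0])+np.pi/2,np.linalg.norm(a-b))
a=ray(m,317*.7,250*.7,.06);b=ray(m,463*.7,251*.7,.06);print('hoop yaw',np.arctan2(b[1]-a[1],b[0]-a[0])+np.pi/2,np.linalg.norm(a-b))
q=ray(m,386*.7,447*.7,.194);print('med eye guess',q)
to([p[0],p[1],.215],.16)
E
```

```text
[0.57014534 0.38574302 0.211     ]
yaw 0.14803906347311213 0.1234675582503338
hoop yaw 0.14719527385970355 0.13055273262398429
med eye guess [0.4240805  0.36345864 0.194     ]
[ 4.04 -0.22 11.49] [ 0.   0.1 -0.2]
```

drive_tool(rows=[[2,-0.1,0,0,0,0.3],[4,-0.2,0,0,0,0.5],[4,-0.2,3,0,0,0.5],[4,-0.2,6,0,0,0.5],[4,-0.2,8,0,0,0.5],[4,-0.2,9.5,0,0,0.5],[4,-0.2,10.5,0,0,0.5],[4,-0.2,11.2,0,0,0.5],[4,-0.2,11.2,0,0,0.5],[4,-0.2,11.2,0,0,0.5]])

```text
time: 2.7
tcp_pos: [0.5696, 0.3866, 0.2193]
tool_rot: [0.997, 0.075, 0.0, -0.0]
ft_force: [0.9, -0.3, -0.4]
width: 0.749
grasp_force: 0.0
```

drive_tool(rows=[[0,0,0,0,0,0],[0,0,0,0,0,0],[0,0,0,0,0,0],[0,0,0,0,0,0],[0,0,0,0,0,0],[0,0,0,0,0,0],[0,0,-1,0,0,0],[0,0,-3,0,0,0],[0,0,-6,0,0,0],[0,0,-9,0,0,0]], hand=20, grip_force=25)

```text
time: 3.95
tcp_pos: [0.5691, 0.3865, 0.3097]
tool_rot: [0.997, 0.075, -0.0, 0.0]
ft_force: [-0.3, 0.3, -1.8]
width: 0.427
grasp_force: 25.0
```

```bash
python3 - <<'E'
from h import *
a=cv2.resize(load('scene0')['im'][115:215,120:200],None,fx=5,fy=5,interpolation=2)
b=cv2.resize(load('top0')['im'][185:245,370:430],None,fx=6,fy=6,interpolation=2)
o=np.zeros((500,760,3),np.uint8);o[:,:400]=a;o[:360,400:]=b;cv2.imwrite('pics/c2.png',o)
to([.41,-.28,.37],-.58)
E
```

```text
[-25.68  63.53  -6.02] [ 0.   0.  41.8]
```

View pics/c2.png

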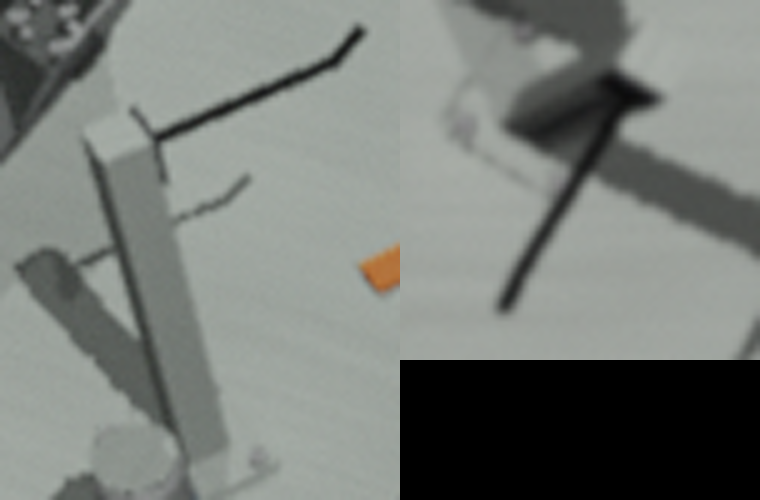

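Hook readings, in crop px: scene root (157,137), bend (333,65), tip (361,31); top root (622,100), tip (503,308).

```bash
python3 - <<'E'
from h import *
from scipy.optimize import least_squares
S,T=load('scene0'),load('top0')
def m(p):
    x,y,w=p; c,s=np.cos(w),np.sin(w)
    f=lambda a,h:[x+a*c,y+a*s,.265+h]
    return np.r_[np.array(proj(S,f(0,0)))-(151.4,142.4),np.array(proj(S,f(-.12,0)))-(186.6,128),np.array(proj(S,f(-.14,.014)))-(192.2,121.2),np.array(proj(T,f(0,0)))-(407,201.7),np.array(proj(T,f(-.14,.014)))-(387.2,236.3)]
q=least_squares(m,[.57,-.39,-.58]);print(q.x,q.fun.round(1),'tip',q.x[:2]-.14*np.array([np.cos(q.x[2]),np.sin(q.x[2])]))
E
```

```text
[ 0.56973311 -0.38355173 -0.57004401] [-2.   0.3  0.3 -1.5  0.1 -0.8 -0.2 -1.3 -1.8  0.9] tip [ 0.4518703  -0.30799805]
```

drive_tool(rows=[[0,5,-4,0,0,3],[-3,11,-6,0,0,8],[-6,17,-6,0,0,13],[-9,23,-6,0,0,18],[-12,29,-6,0,0,23],[-15,35,-6,0,0,28],[-18,41,-6,0,0,33],[-20,47,-6,0,0,38],[-22,52,-6,0,0,42],[-24,56,-6,0,0,42]])

```text
time: 5.2
tcp_pos: [0.416, -0.1995, 0.3693]
tool_rot: [0.958, -0.288, 0.001, -0.0]
ft_force: [1.3, -1.4, -2.1]
width: 0.428
grasp_force: 25.0
```

```bash
python3 - <<'E'
from h import *
im,m=snap('wrist','w2'); s=r.sense(); print(s['time'],s['tcp_pos'],s['tool_rot'],s['width'],s['ft_force'])
cv2.imwrite('pics/w2b.png',cv2.resize(im,(800,600),interpolation=2))
E
```

```text
5.25 [ 0.41348194 -0.20482312  0.3693564 ] [ 9.57261365e-01 -2.89222380e-01 -1.39171627e-04  1.03720349e-03] 0.4347392808243959 [-1.35331399 -3.60168192 -0.32955978]
```

View pics/w2b.png

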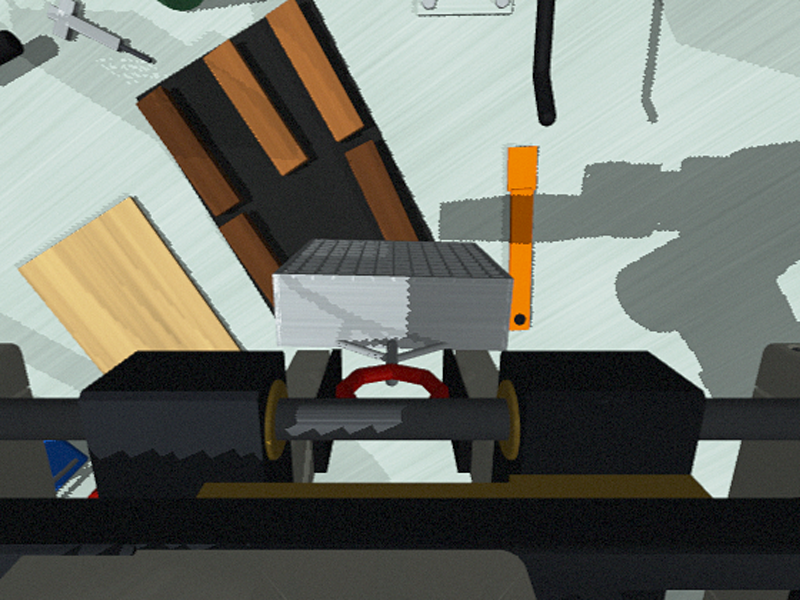

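The wrist view shows the strainer held square. The prong tip is at (546,119), the bend at (541,75), and the prong leaves the frame at (546,2).

```bash
python3 - <<'E'
from h import *
m=load('w2')
t=ray(m,546*.7,119*.7,.279);b=ray(m,541*.7,75*.7,.265);u=ray(m,546*.7,2*.7,.265)
print(t,b,u,np.linalg.norm((t-b)[:2]),'yaw',np.arctan2(*(u-b)[1::-1]),np.arctan2(*(b-t)[1::-1]))
# points for a future look: strainer eye check
print('ring px if at tcp+8mm below', proj(m,[.4135,-.2048,.3613]))
E
```

```text
[ 0.4571645  -0.31151677  0.279     ] [ 0.47444887 -0.32321266  0.265     ] [ 0.50007125 -0.33959465  0.265     ] 0.020869668834279754 yaw -0.5688609895514504 -0.5948991037624461
ring px if at tcp+8mm below [286.0114659777389, 274.56672463079497]
```

```bash
cat >> h.py <<'E'
HY=-.570; HR=np.array([.574,-.3868,.265])
def hk(x,z,y=0,off=.008): c,s=np.cos(HY),np.sin(HY); return HR+[x*c-y*s,x*s+y*c,z+off]
E
python3 - <<'E'
from h import *
to(hk(-.19,.013),HY)
E
```

```text
[4.44 6.57 8.35] [ 0.1 -0.  -1. ]
```

drive_tool(rows=[[0.5,2,0,0,0,-1],[1.2,4,0,0,0,-1],[1.9,5.7,0.5,0,0,-1],[2.6,6.6,2,0,0,-1],[3.3,6.6,4,0,0,-1],[4,6.6,6,0,0,-1],[4.4,6.6,7.5,0,0,-1],[4.4,6.6,8.3,0,0,-1],[4.4,6.6,8.3,0,0,-1],[4.4,6.6,8.3,0,0,-1]])

```text
time: 6.5
tcp_pos: [0.4177, -0.2772, 0.2863]
tool_rot: [0.96, -0.279, 0.001, 0.0]
ft_force: [0.0, -0.8, -1.3]
width: 0.429
grasp_force: 25.0
```

```bash
python3 - <<'E'
from h import *
im,m=snap('wrist','w3'); s=r.sense(); print(s['time'],s['tcp_pos'],s['ft_force'])
for p in (hk(-.19,.013),hk(-.14,.014,off=0),hk(-.12,0,off=0),hk(0,0,off=0)): print(np.array(proj(m,p))/.7)
to(hk(-.19,.013),HY)
cv2.imwrite('pics/w3b.png',cv2.resize(im,(800,600),interpolation=2))
E
```

```text
6.55 [ 0.4176903  -0.27721169  0.28640447] [-0.18587556 -0.47200798 -2.93566578]
[415.66880802 403.74092861]
[417.44372141 248.3312175 ]
[416.29766783 180.62877076]
[ 424.99224413 -304.54859326]
[0.07 0.79 0.04] [-0.  -0.1  0.2]
```

View pics/w3b.png

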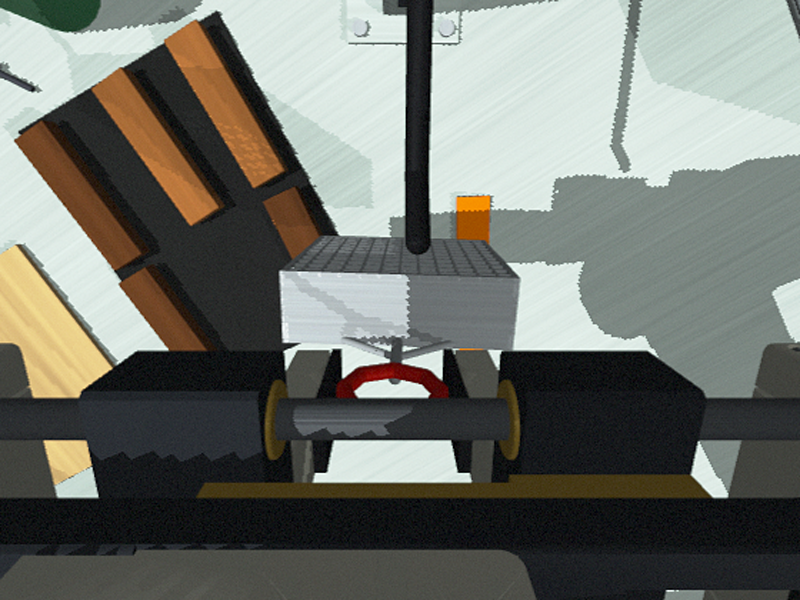

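The prong tip is at (418,248), as predicted, and the ring centre is at about x=393. It needs +8 mm along tool y before threading.

drive_tool(rows=[[0,0.5,0,0,0,0],[0,0.8,0,0,0,0],[1.5,0.8,0,0,0,0],[3,0.8,0.1,0,0,0],[4.2,0.8,0.1,0,0,0],[5,0.8,0.2,0,0,0],[5.8,0.8,0.6,0,0,0],[6.6,0.8,1.1,0,0,0],[7.4,0.8,1.3,0,0,0],[8,0.8,1.3,0,0,0]])

```text
time: 7.8
tcp_pos: [0.481, -0.3271, 0.2723]
tool_rot: [0.96, -0.279, -0.0, 0.0]
ft_force: [0.6, 0.4, -2.5]
width: 0.434
grasp_force: 25.0
```

```bash
python3 - <<'E'
from h import *
s=r.sense(); print(s['time'],s['tcp_pos'],s['ft_force'],s['width'])
to(hk(-.055,0),HY);to(hk(-.055,-.0085),HY)
im,m=snap('wrist','w4');cv2.imwrite('pics/w4b.png',cv2.resize(im[150:340,150:420],None,fx=2.5,fy=2.5,interpolation=2))
E
```

```text
7.8 [ 0.48100268 -0.32706024  0.27231285] [ 0.60935057  0.37310089 -2.46627442] 0.4335687636582562
[ 5.55  0.03 -0.07] [0.  0.  0.2]
[5.55 0.03 0.78] [0.  0.  0.2]
```

View pics/w4b.png

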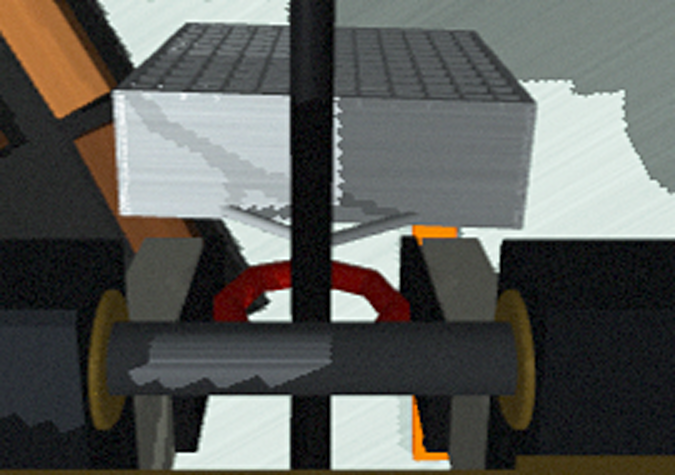

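The prong passes centrally through the ring. Next: carry on along the hook, lower and release.

drive_tool(rows=[[1,0,-0.1,0,0,0],[2,0,-0.1,0,0,0],[3,0,-0.1,0,0,0],[4,0,-0.1,0,0,0],[5,0,-0.1,0,0,0],[5.5,0,0,0,0,0],[5.5,0,0.3,0,0,0],[5.5,0,0.6,0,0,0],[5.5,0,0.8,0,0,0],[5.5,0,0.8,0,0,0]])

```text
time: 9.1
tcp_pos: [0.5269, -0.3562, 0.2645]
tool_rot: [0.96, -0.279, -0.0, -0.0]
ft_force: [0.4, -0.1, -0.7]
width: 0.434
grasp_force: 25.0
```

drive_tool(rows=[[0,0,0,0,0,0],[0,0,0,0,0,0],[0,0,0,0,0,0],[0,0,0,0,0,0],[0,0,-0.5,0,0,0],[0,0,-2,0,0,0],[0,0,-4,0,0,0],[0,0,-7,0,0,0],[0,0,-9,0,0,0],[0,0,-10,0,0,0]], hand=70)

```text
time: 10.35
tcp_pos: [0.5274, -0.3565, 0.367]
tool_rot: [0.96, -0.279, 0.001, 0.0]
ft_force: [-0.1, 1.5, 0.0]
width: 0.701
grasp_force: 0.0
```

```bash
python3 - <<'E'
from h import *
s=r.sense(); print(s['time'],s['tcp_pos'],s['ft_force'],s['width'])
im,m=snap('wrist','w5');cv2.imwrite('pics/w5b.png',cv2.resize(im,(800,600),interpolation=2))
for x in(-.03,-.055,-.08,-.122): print(x,np.array(proj(m,hk(x,-.009,off=0)))/.7)
to([.424,.3635,.33],.148)
E
```

```text
10.35 [ 0.52737172 -0.35654574  0.36699158] [-0.12637692  1.46682848  0.0262835 ] 0.7012934889500427
-0.03 [392.33428975 261.60990041]
-0.055 [392.17009119 305.47067517]
-0.08 [392.01452629 347.02522423]
-0.122 [391.77081248 412.12614   ]
[-47.35 -55.25   3.61] [  0.1  -0.2 -40.9]
```

View pics/w5b.png

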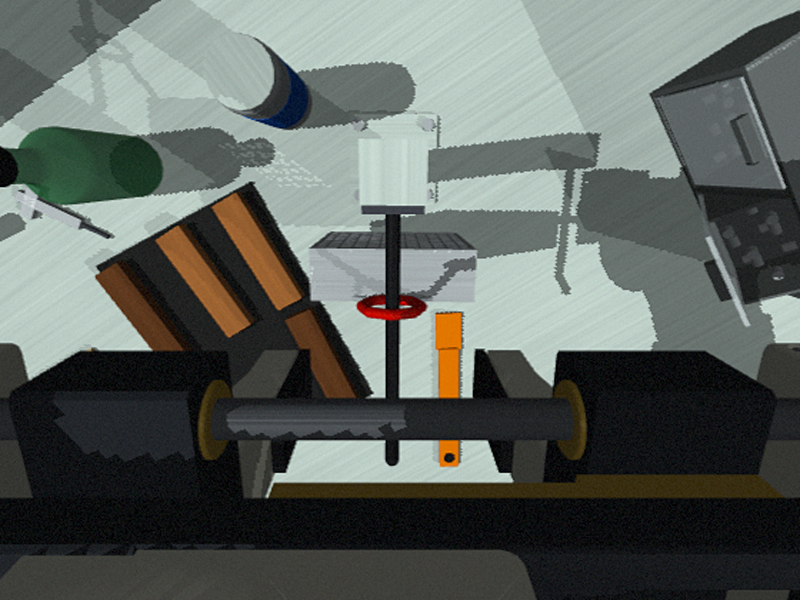

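The large strainer hangs with its ring at (391,306), which is x = -55 mm as planned, and the prong is clear. Now the medium one.

```bash
python3 - <<'E'
from h import *
to([.385,.358,.32],.148)
E
```

```text
[-50.35 -52.69   4.6 ] [  0.1  -0.2 -40.9]
```

drive_tool(rows=[[-3.5,-3.5,0,0,0,0],[-7.5,-8,0,0,0,-5],[-11.5,-12.5,0,0,0,-10],[-15.5,-17,0,0,0,-15],[-19.5,-21.5,0,0,0,-20],[-23.5,-26,0,0,0,-25],[-27.5,-30.5,0,0,0,-30],[-31.5,-35,0,0,0,-35],[-36,-39,0,0,0,-41],[-40,-43,1,0,0,-41]])

```text
time: 11.65
tcp_pos: [0.4191, 0.2231, 0.355]
tool_rot: [0.997, 0.076, 0.001, -0.001]
ft_force: [1.0, -0.3, -0.7]
width: 0.702
grasp_force: 0.0
```

```bash
python3 - <<'E'
from h import *
to([.385,.358,.32],.148)
E
```

```text
[ -1.33 -13.85   3.51] [-0.1 -0.1  0.2]
```

drive_tool(rows=[[-0.3,-3.5,0.5,0,0,0],[-0.7,-7,1.5,0,0,0],[-1,-10,2.5,0,0,0],[-1.3,-12,3.2,0,0,0],[-1.3,-13.4,3.5,0,0,0],[-1.3,-13.4,3.5,0,0,0],[-1.3,-13.4,3.5,0,0,0],[-1.3,-13.4,3.5,0,0,0],[-1.3,-13.4,3.5,0,0,0],[-1.3,-13.4,3.5,0,0,0]])

```text
time: 12.9
tcp_pos: [0.3872, 0.3515, 0.3197]
tool_rot: [0.997, 0.075, 0.0, -0.0]
ft_force: [-0.4, -0.6, -0.1]
width: 0.699
grasp_force: 0.0
```

```bash
python3 - <<'E'
from h import *
im,m=snap('wrist','w6'); s=r.sense(); print(s['time'],s['tcp_pos'])
print('pred',proj(m,[.424,.3635,.194]))
h=cv2.cvtColor(im,cv2.COLOR_BGR2HSV); k=(((h[...,0]<8)|(h[...,0]>172))&(h[...,1]>150)&(h[...,2]>50)).astype(np.uint8)
n,l,st,ce=cv2.connectedComponentsWithStats(k)
for i in range(1,n):
    if st[i,4]>60:
        c=st[i,0]+(st[i,2]-1)/2,st[i,1]+(st[i,3]-1)/2; print(st[i],ray(m,*c,.194))
E
```

```text
12.95 [0.38721213 0.35149838 0.31968819]
pred [266.083327929482, 163.75073581115427]
[   0  137   46  109 3520] [0.37156116 0.56074165 0.194     ]
[242 151  48  12 467] [0.42972504 0.36479049 0.194     ]
[ 291  197   52   52 2081] [0.38058298 0.31372887 0.194     ]
```

```bash
python3 -c "
from h import *
to([.4297,.3648,.202],.148)"
```

```text
[ 4.4  -0.68 11.77] [-0.  -0.   0.1]
```

drive_tool(rows=[[2,-0.3,0,0,0,0],[4.4,-0.7,0,0,0,0],[4.4,-0.7,3,0,0,0],[4.4,-0.7,6,0,0,0],[4.4,-0.7,8.5,0,0,0],[4.4,-0.7,10,0,0,0],[4.4,-0.7,11,0,0,0],[4.4,-0.7,11.8,0,0,0],[4.4,-0.7,11.8,0,0,0],[4.4,-0.7,11.8,0,0,0]])

```text
time: 14.2
tcp_pos: [0.4298, 0.3655, 0.2022]
tool_rot: [0.997, 0.075, 0.0, -0.0]
ft_force: [1.0, -0.9, 0.4]
width: 0.7
grasp_force: 0.0
```

drive_tool(rows=[[0,0,0,0,0,0],[0,0,0,0,0,0],[0,0,0,0,0,0],[0,0,0,0,0,0],[0,0,0,0,0,0],[0,0,0,0,0,0],[0,0,-2,0,0,0],[0,0,-5,0,0,0],[0,0,-10,0,0,0],[0,0,-15,0,0,0]], hand=20, grip_force=25)

```text
time: 15.45
tcp_pos: [0.4292, 0.3649, 0.3524]
tool_rot: [0.997, 0.075, -0.001, 0.0]
ft_force: [0.9, 0.4, -1.4]
width: 0.434
grasp_force: 25.0
```

```bash
python3 -c "
from h import *
print(r.sense()['tcp_pos'])
to(hk(-.19,.013,off=.09),HY)"
```

```text
[0.42921476 0.36488178 0.35239356]
[-11.18  63.96  -1.5 ] [ 0.1  0.  41.2]
```

drive_tool(rows=[[-0.5,4,-1,0,0,0],[-1.7,10,-1.5,0,0,5],[-2.8,16,-1.5,0,0,10],[-4,22,-1.5,0,0,15],[-5,28,-1.5,0,0,20],[-6,34,-1.5,0,0,25],[-7,40,-1.5,0,0,30],[-8.2,46,-1.5,0,0,35],[-9.2,52,-1.5,0,0,41],[-10.2,57,-1.5,0,0,41]])

```text
time: 16.7
tcp_pos: [0.413, -0.2157, 0.3663]
tool_rot: [0.96, -0.28, -0.0, -0.0]
ft_force: [1.4, 0.6, -0.6]
width: 0.43
grasp_force: 25.0
```

```bash
python3 -c "
from h import *
to(hk(-.19,.013),HY)"
```

```text
[3.78 5.73 8.03] [-0.   0.   0.1]
```

drive_tool(rows=[[0.6,2,0,0,0,0],[1.5,4,1,0,0,0],[2.5,5.3,2.5,0,0,0],[3.3,5.3,4.5,0,0,0],[3.8,5.3,6.3,0,0,0],[3.8,5.3,7.5,0,0,0],[3.8,5.3,8,0,0,0],[3.8,5.3,8,0,0,0],[3.8,5.3,8,0,0,0],[3.8,5.3,8,0,0,0]])

```text
time: 17.95
tcp_pos: [0.4176, -0.2788, 0.2872]
tool_rot: [0.96, -0.279, 0.001, -0.0]
ft_force: [-0.1, -0.6, -1.6]
width: 0.431
grasp_force: 25.0
```

```bash
python3 - <<'E'
from h import *
to(hk(-.19,.013),HY); to(hk(-.078,-.0085),HY)
im,m=snap('wrist','w7')
h=cv2.cvtColor(im,cv2.COLOR_BGR2HSV); k=(((h[...,0]<8)|(h[...,0]>172))&(h[...,1]>150)&(h[...,2]>40)).astype(np.uint8)
n,l,st,ce=cv2.connectedComponentsWithStats(k)
for i in range(1,n):
    if st[i,4]>40: print(st[i])
print(proj(m,hk(-.055,-.009,off=0)),proj(m,hk(-.14,.014,off=0)))
E
```

```text
[-0.01  0.65  0.12] [-0.  -0.1  0.2]
[11.19  0.7   2.28] [-0.  -0.1  0.2]
[235 256  79  23 875]
[289.83511012355575, -23.878161667290215] [289.01764915597823, 175.25035462386245]
```

drive_tool(rows=[[0,0.4,0,0,0,0],[0,0.7,0.1,0,0,0],[1.5,0.7,0.1,0,0,0],[3,0.7,0.2,0,0,0],[4.2,0.7,0.2,0,0,0],[5,0.7,0.3,0,0,0],[5.8,0.7,0.7,0,0,0],[6.6,0.7,1.2,0,0,0],[7.4,0.7,1.4,0,0,0],[8,0.7,1.4,0,0,0]])

```text
time: 19.25
tcp_pos: [0.4815, -0.3278, 0.2723]
tool_rot: [0.96, -0.279, -0.0, 0.0]
ft_force: [0.1, -0.6, -1.1]
width: 0.43
grasp_force: 25.0
```

```bash
python3 - <<'E'
from h import *
print(r.sense()['ft_force']);to(hk(-.078,0),HY); to(hk(-.078,-.0085),HY)
E
```

```text
[ 0.06604246 -0.57229794 -1.05625767]
[ 3.17 -0.01 -0.07] [0.  0.  0.2]
[ 3.17 -0.01  0.78] [0.  0.  0.2]
```

drive_tool(rows=[[0.5,0,0,0,0,0],[1.1,0,0,0,0,0],[1.7,0,0,0,0,0],[2.3,0,0,0,0,0],[2.9,0,0,0,0,0],[3.2,0,0,0,0,0],[3.2,0,0.3,0,0,0],[3.2,0,0.6,0,0,0],[3.2,0,0.8,0,0,0],[3.2,0,0.8,0,0,0]])

```text
time: 20.5
tcp_pos: [0.508, -0.3446, 0.2644]
tool_rot: [0.96, -0.279, -0.0, -0.0]
ft_force: [-0.5, 0.1, -1.6]
width: 0.429
grasp_force: 25.0
```

drive_tool(rows=[[0,0,0,0,0,0],[0,0,0,0,0,0],[0,0,0,0,0,0],[0,0,0,0,0,0],[0,0,-0.5,0,0,0],[0,0,-2,0,0,0],[0,0,-4,0,0,0],[0,0,-7,0,0,0],[0,0,-9,0,0,0],[0,0,-10,0,0,0]], hand=70)

```text
time: 21.75
tcp_pos: [0.5085, -0.345, 0.3669]
tool_rot: [0.96, -0.279, 0.001, 0.0]
ft_force: [-0.2, -0.2, -0.6]
width: 0.703
grasp_force: 0.0
```

```bash
python3 - <<'E'
from h import *
s=r.sense(); print(s['time'],s['tcp_pos'],s['ft_force'],s['width'])
im,m=snap('wrist','w8');cv2.imwrite('pics/w8b.png',cv2.resize(im[100:340,180:380],None,fx=2.5,fy=2.5,interpolation=2))
for x in(-.03,-.055,-.08,-.122): print(x,(np.array(proj(m,hk(x,-.009,off=0)))-[180,100])*2.5)
im,m=snap('scene','s8');cv2.imwrite('pics/s8b.png',im)
E
```

```text
21.75 [ 0.50852935 -0.3449669   0.36694033] [-0.2283808  -0.20976204 -0.55275441] 0.702868456567687
-0.03 [235.44157106 136.22114376]
-0.055 [235.17839022 216.85202762]
-0.08 [234.9293814  293.14102158]
-0.122 [234.53992631 412.45863182]
```

View pics/w8b.png

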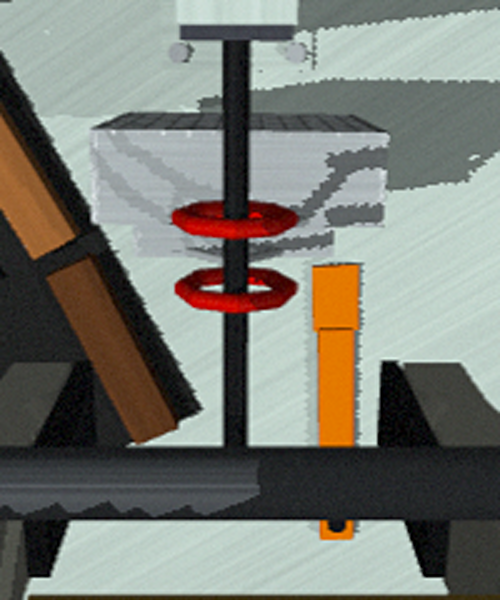

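Both rings hang on the prong, at rows 218 and 288. The medium one is 23 mm in front of the large and nested in it. Now the slats: an overview of the mat.

```bash
python3 -c "
from h import *
to([.40,-.14,.41],-.06)"
```

```text
[-20.14 -11.48  -4.43] [  0.   -0.1 -29. ]
```

drive_tool(rows=[[-3,-1,-2,0,0,0],[-6,-3,-4,0,0,-5],[-10,-5,-4.4,0,0,-10],[-14,-7.5,-4.4,0,0,-17],[-18,-10,-4.4,0,0,-24],[-20,-11.4,-4.4,0,0,-29],[-20.1,-11.4,-4.4,0,0,-29],[-20.1,-11.4,-4.4,0,0,-29],[-20.1,-11.4,-4.4,0,0,-29],[-20.1,-11.4,-4.4,0,0,-29]], hand=55)

```text
time: 23.1
tcp_pos: [0.3999, -0.1412, 0.4081]
tool_rot: [1.0, -0.031, -0.001, 0.0]
ft_force: [-0.2, 0.3, 0.1]
width: 0.55
grasp_force: 0.0
```

```bash
python3 - <<'E'
from h import *
s=r.sense(); print(s['time'],s['tcp_pos'])
im,m=snap('wrist','w9');cv2.imwrite('pics/w9b.png',cv2.resize(im,(800,600),interpolation=2))
E
```

```text
23.1 [ 0.39985935 -0.14121938  0.4081473 ]
```

View pics/w9b.png

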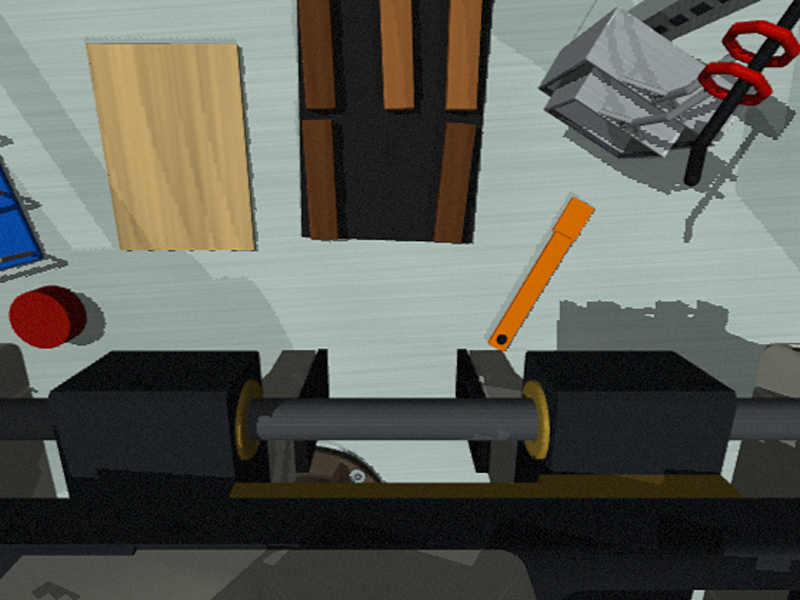

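The view shows all five slats: near left with corners (302,120),(332,120),(338,240),(308,237), near right (447,124),(476,124),(464,243),(435,240), and three far ones whose near ends are at row 108. The board corners are (88,44),(237,44),(254,250),(120,250), and the strainers are nested.

```bash
python3 - <<'E'
from h import *
m=load('w9')
g=lambda u,v,z:ray(m,u*.7,v*.7,z)
b=np.array([g(*p,.006)for p in((88,44),(237,44),(254,250),(120,250))]);c=b.mean(0)
print('board',b.round(4).tolist(),c,[np.linalg.norm(b[i]-b[i-1]).round(4) for i in range(4)])
for i,j in((3,0),(2,1),(1,0),(2,3)): d=b[j]-b[i];print(np.arctan2(d[1],d[0]))
for n,q in dict(A=[(302,120),(332,120),(338,240),(308,240)],B=[(447,124),(476,124),(464,243),(435,240)],C=[(301,0),(331,0),(335,108),(304,108)],E=[(382,0),(410,0),(413,108),(385,108)],D=[(452,0),(482,0),(476,109),(446,109)]).items():
    p=np.array([g(*t,.019) for t in q]);f,e=(p[0]+p[1])/2,(p[2]+p[3])/2;d=f-e;L=np.linalg.norm(d);y=np.arctan2(d[1],d[0])
    print(n,'c',((f+e)/2)[:2].round(4),'fromnear',(e+d/L*.065)[:2].round(4),'L',L.round(4),'W',np.linalg.norm(p[0]-p[1]).round(4),'yaw',y.round(3))
E
```

```text
board [[0.6176, 0.1655, 0.006], [0.6079, 0.0089, 0.006], [0.3891, 0.0231, 0.006], [0.399, 0.1819, 0.006]] [0.50340926 0.09481026 0.006     ] [np.float64(0.2192), np.float64(0.1569), np.float64(0.2192), np.float64(0.1591)]
-0.07500348300617345
-0.06483637756007962
1.5088491425275334
1.5087255601476557
A c [ 0.4624 -0.0656] fromnear [ 0.4627 -0.0656] L 0.1292 W 0.0322 yaw -0.054
B c [ 0.4502 -0.2156] fromnear [ 0.4515 -0.2158] L 0.1272 W 0.0312 yaw -0.128
C c [ 0.5888 -0.0766] fromnear [ 0.6035 -0.0777] L 0.1006 W 0.0301 yaw -0.071
E c [ 0.5837 -0.1589] fromnear [ 0.5984 -0.1594] L 0.1007 W 0.0281 yaw -0.028
D c [ 0.579  -0.2275] fromnear [ 0.5931 -0.2286] L 0.1016 W 0.0301 yaw -0.079
```

```bash
python3 - <<'E'
from h import *
s=r.sense(); print(s['joint_positions'].round(3),np.arctan2(*s['tcp_pos'][1::-1]))
m=load('w5'); print('bottle base',ray(m,137*.7,167*.7,0),'can base',ray(m,292*.7,98*.7,0))
m=load('w9')
for n,c,y in(('A',(.4624,-.0656),-.054),):
    to([c[0],c[1],.031],y)
E
```

```text
[ 0.13  -0.14  -0.212  0.    -1.5    1.38 ] -0.339432192500463
bottle base [ 7.35505648e-01 -1.70089741e-01 -5.55111512e-17] can base [ 0.70222627 -0.34779373  0.        ]
[ 5.82 -7.93 37.71] [ 0.   0.1 -0.4]
```

Plan: A and B form layer 1 with the camera facing forward. C and E form layer 2 and D goes on top, all picked with the tool half-turned to keep the camera clear of the bottle. D will be pulled in off-centre to keep clear of the strainers.

drive_tool(rows=[[2,-2.5,5,0,0,0],[4,-5,10,0,0,0],[5.5,-7.5,15,0,0,0],[5.8,-7.9,20,0,0,0],[5.8,-7.9,25,0,0,0],[5.8,-7.9,30,0,0,0],[5.8,-7.9,33,0,0,0],[5.8,-7.9,35,0,0,0],[5.8,-7.9,35,0,0,0],[5.8,-7.9,35,0,0,0]])

```text
time: 24.4
tcp_pos: [0.4629, -0.0654, 0.0591]
tool_rot: [1.0, -0.03, 0.0, 0.0]
ft_force: [0.3, 0.0, -0.5]
width: 0.549
grasp_force: 0.0
```

```bash
cat >> h.py <<'E'
BC=np.array([.5034,.0948]);BY=-.066
SL=dict(A=(.4627,-.0656,-.054),B=(.4512,-.2157,-.128),C=(.6035,-.0777,-.071),E=(.5984,-.1594,-.028),D=(.5931,-.2286,-.079))
def bd(x,y,z): c,s=np.cos(BY),np.sin(BY); return np.array([BC[0]+x*c-y*s,BC[1]+x*s+y*c,z])
E
python3 - <<'E'
from h import *
to([.4627,-.0656,.031],-.054)
E
```

```text
[-0.02  0.02  2.81] [ 0.  -0.  -0.3]
```

drive_tool(rows=[[0,0,1,0,0,0],[0,0,2,0,0,0],[0,0,2.7,0,0,0],[0,0,2.7,0,0,0],[0,0,2.7,0,0,0],[0,0,2.7,0,0,0],[0,0,2.7,0,0,0],[0,0,2.7,0,0,0],[0,0,2.7,0,0,0],[0,0,2.7,0,0,0]])

```text
time: 25.65
tcp_pos: [0.4623, -0.0654, 0.0316]
tool_rot: [1.0, -0.03, 0.0, 0.0]
ft_force: [-0.7, -0.0, 0.7]
width: 0.545
grasp_force: 0.0
```

drive_tool(rows=[[0,0,0,0,0,0],[0,0,0,0,0,0],[0,0,0,0,0,0],[0,0,0,0,0,0],[0,0,0,0,0,0],[0,0,0,0,0,0],[0,0,-2,0,0,0],[0,0,-5,0,0,0],[0,0,-8,0,0,0],[0,0,-8,0,0,0]], hand=10, grip_force=25)

```text
time: 26.9
tcp_pos: [0.4637, -0.065, 0.1137]
tool_rot: [1.0, -0.03, 0.002, -0.001]
ft_force: [0.5, 0.9, -1.0]
width: 0.361
grasp_force: 24.9
```

```bash
python3 - <<'E'
from h import *
print(bd(0,-.045,.035)); to(bd(0,-.045,.035),BY)
E
```

```text
[0.50043216 0.04989797 0.035     ]
[  2.95 -11.68   7.9 ] [-0.1 -0.3  0.4]
```

drive_tool(rows=[[1,-4,0,0,0,0],[2,-8,0,0,0,0],[2.9,-11.6,1,0,0,0.4],[2.9,-11.6,4,0,0,0.4],[2.9,-11.6,6,0,0,0.4],[2.9,-11.6,7,0,0,0.4],[2.9,-11.6,7.5,0,0,0.4],[2.9,-11.6,7.8,0,0,0.4],[2.9,-11.6,7.8,0,0,0.4],[2.9,-11.6,7.8,0,0,0.4]])

```text
time: 28.15
tcp_pos: [0.4985, 0.0488, 0.0344]
tool_rot: [0.999, -0.033, 0.001, -0.0]
ft_force: [-1.2, -0.8, 6.3]
width: 0.363
grasp_force: 24.9
```

drive_tool(rows=[[0,0,0,0,0,0],[0,0,0,0,0,0],[0,0,0,0,0,0],[0,0,-1,0,0,0],[0,0,-3,0,0,0],[0,0,-7,0,0,0],[0,0,-12,0,0,0],[0,0,-15,0,0,0],[0,0,-15,0,0,0],[0,0,-15,0,0,0]], hand=55)

```text
time: 29.4
tcp_pos: [0.4977, 0.0486, 0.1836]
tool_rot: [0.999, -0.033, -0.0, -0.0]
ft_force: [0.0, -0.1, -0.3]
width: 0.552
grasp_force: 0.0
```

```bash
python3 - <<'E'
from h import *
to([.4363,-.2138,.06],-.128)
E
```

```text
[-4.37 26.6  12.35] [-0.   0.   3.5]
```

```bash
python3 - <<'E'
from h import *
to([.4486,-.195,.06],-.128)
E
```

```text
[-3.27 24.64 12.35] [-0.   0.   3.5]
```

drive_tool(rows=[[-0.5,4,3,0,0,0],[-1,8.5,6,0,0,1],[-1.5,13,8,0,0,2],[-2,17,8,0,0,3],[-2.6,21,8,0,0,3.5],[-3.1,23.5,8.5,0,0,3.5],[-3.1,24.3,10,0,0,3.5],[-3.1,24.7,12,0,0,3.5],[-3.1,24.7,12,0,0,3.5],[-3.1,24.7,12,0,0,3.5]], hand=100)

```text
time: 30.65
tcp_pos: [0.4508, -0.1953, 0.0634]
tool_rot: [0.998, -0.063, -0.0, 0.0]
ft_force: [0.2, 0.2, -0.3]
width: 1.0
grasp_force: 0.0
```

```bash
python3 - <<'E'
from h import *
to([.4486,-.195,.031],-.128)
E
```

```text
[-0.22  0.    3.24] [0.  0.1 0.1]
```

drive_tool(rows=[[-0.2,0,1,0,0,0],[-0.2,0,2,0,0,0],[-0.2,0,3,0,0,0],[-0.2,0,3.2,0,0,0],[-0.2,0,3.2,0,0,0],[-0.2,0,3.2,0,0,0],[-0.2,0,3.2,0,0,0],[-0.2,0,3.2,0,0,0],[-0.2,0,3.2,0,0,0],[-0.2,0,3.2,0,0,0]])

```text
time: 31.9
tcp_pos: [0.4488, -0.1954, 0.0316]
tool_rot: [0.998, -0.064, 0.0, -0.0]
ft_force: [0.4, 0.1, -0.6]
width: 1.002
grasp_force: 0.0
```

drive_tool(rows=[[0,0,0,0,0,0],[0,0,0,0,0,0],[0,0,0,0,0,0],[0,0,0,0,0,0],[0,0,0,0,0,0],[0,0,0,0,0,0],[0,0,0,0,0,0],[0,0,0,0,0,0],[0,-2,-2,0,0,0],[0,-4,-5,0,0,0]], hand=10)

```text
time: 33.15
tcp_pos: [0.4531, -0.1554, 0.0813]
tool_rot: [0.998, -0.064, -0.001, 0.0]
ft_force: [0.5, -0.1, -0.0]
width: 0.365
grasp_force: 25.0
```

```bash
python3 - <<'E'
from h import *
s=r.sense();print(s['tcp_pos']);to(bd(-.005,.045,.036),BY)
E
```

```text
[ 0.45305413 -0.1554292   0.08130031]
[  1.02 -29.92   4.51] [ 0.   0.1 -3.6]
```

drive_tool(rows=[[0.2,-5,-1,0,0,0],[0.4,-11,-1,0,0,-1],[0.6,-17,-1,0,0,-2],[0.8,-22,-1,0,0,-3],[1,-26,-1,0,0,-3.6],[1,-29,0,0,0,-3.6],[1,-29.9,2,0,0,-3.6],[1,-29.9,3,0,0,-3.6],[1,-29.9,3,0,0,-3.6],[1,-29.9,3,0,0,-3.6]])

```text
time: 34.4
tcp_pos: [0.5021, 0.1391, 0.0521]
tool_rot: [0.999, -0.033, 0.0, -0.0]
ft_force: [-0.4, 0.4, -0.9]
width: 0.363
grasp_force: 25.0
```

```bash
python3 - <<'E'
from h import *
s=r.sense();print(s['tcp_pos']);to(bd(-.005,.045,.035),BY)
E
```

```text
[0.50211133 0.13908901 0.05205296]
[-0.08 -0.09  1.71] [-0. -0.  0.]
```

drive_tool(rows=[[-0.1,-0.1,0.8,0,0,0],[-0.1,-0.1,1.4,0,0,0],[-0.1,-0.1,1.7,0,0,0],[-0.1,-0.1,1.7,0,0,0],[-0.1,-0.1,1.7,0,0,0],[-0.1,-0.1,1.7,0,0,0],[-0.1,-0.1,1.7,0,0,0],[-0.1,-0.1,1.7,0,0,0],[-0.1,-0.1,1.7,0,0,0],[-0.1,-0.1,1.7,0,0,0]])

```text
time: 35.65
tcp_pos: [0.501, 0.1406, 0.0346]
tool_rot: [0.999, -0.032, 0.0, -0.0]
ft_force: [-0.2, 0.3, -0.9]
width: 0.364
grasp_force: 25.0
```

drive_tool(rows=[[0,0,0,0,0,0],[0,0,0,0,0,0],[0,0,0,0,0,0],[0,0,-1,0,0,0],[0,0,-3,0,0,0],[0,0,-7,0,0,-10],[0,0,-12,0,0,-20],[0,0,-17,0,0,-30],[0,0,-22,0,0,-40],[0,0,-22,0,0,-50]], hand=55)

```text
time: 36.9
tcp_pos: [0.5027, 0.1414, 0.2601]
tool_rot: [0.918, 0.396, 0.004, -0.0]
ft_force: [-0.7, 0.8, -0.9]
width: 0.548
grasp_force: 0.0
```

```bash
cat >> h.py <<'E'
def slats(f):
    m=load(f);im=m['im'];h=cv2.cvtColor(im,cv2.COLOR_BGR2HSV)
    k=((h[...,0]<20)&(h[...,1]>90)&(h[...,2]>45)).astype(np.uint8)
    n,l,st,ce=cv2.connectedComponentsWithStats(k)
    for i in range(1,n):
        if 100<st[i,4]<900:
            rc=cv2.minAreaRect(np.argwhere(l==i)[:,::-1].astype(np.float32)); b=cv2.boxPoints(rc)
            p=np.array([ray(m,u,v,.019) for u,v in b]); c=ray(m,*ce[i],.019)
            if not(.3<c[0]<.75 and -.33<c[1]<.0):continue
            a,e=p[1]-p[0],p[2]-p[1]; d=a if np.linalg.norm(a)>np.linalg.norm(e) else e
            y=np.arctan2(d[1],d[0]);y=(y+np.pi/2)%np.pi-np.pi/2
            print(st[i,4],c[:2].round(4),'box',p.mean(0)[:2].round(4),np.linalg.norm(a).round(3),np.linalg.norm(e).round(3),'yaw',y.round(3))
E
python3 - <<'E'
from h import *
s=r.sense();print(s['tcp_pos'],s['width'],s['time'])
snap('top','t2');slats('top0');print();slats('t2')
E
```

```text
[0.50271806 0.14142418 0.26005081] 0.5484851232167742 36.9
282 [ 0.6043 -0.0769] box [ 0.6049 -0.0768] 0.03 0.125 yaw -0.016
357 [ 0.5958 -0.1587] box [ 0.5965 -0.1594] 0.038 0.133 yaw -0.022
350 [ 0.5903 -0.2285] box [ 0.5901 -0.2286] 0.13 0.038 yaw -0.065
288 [ 0.463 -0.066] box [ 0.4635 -0.0655] 0.127 0.032 yaw -0.059
287 [ 0.4494 -0.2147] box [ 0.4506 -0.2141] 0.129 0.033 yaw -0.134
402 [ 0.3352 -0.3141] box [ 0.3326 -0.3141] 0.201 0.031 yaw -0.511

299 [ 0.6026 -0.0766] box [ 0.603  -0.0768] 0.03 0.129 yaw -0.016
381 [ 0.5953 -0.1594] box [ 0.5965 -0.1594] 0.038 0.133 yaw -0.022
366 [ 0.5897 -0.2283] box [ 0.5901 -0.2283] 0.13 0.039 yaw -0.065
405 [ 0.3349 -0.3137] box [ 0.333  -0.3134] 0.201 0.03 yaw -0.513
```

```bash
python3 - <<'E'
from h import *
to([.602,-.0772,.06],-.05)
E
```

```text
[-9.25 22.19 19.75] [-0.1 -0.3 50. ]
```

drive_tool(rows=[[-1,3,0,0,0,5],[-2.5,7,0,0,0,12],[-4.5,11,0,0,0,20],[-6.5,15,2,0,0,28],[-8,19,5,0,0,36],[-9.2,22.2,9,0,0,44],[-9.2,22.2,14,0,0,50],[-9.2,22.2,17,0,0,50],[-9.2,22.2,19,0,0,50],[-9.2,22.2,19,0,0,50]])

```text
time: 38.2
tcp_pos: [0.5963, -0.0796, 0.0629]
tool_rot: [0.999, -0.034, -0.002, 0.0]
ft_force: [-0.2, 0.5, 0.6]
width: 0.549
grasp_force: 0.0
```

```bash
python3 - <<'E'
from h import *
to([.602,-.0772,.031],-.05)
E
```

```text
[ 0.57 -0.28  3.18] [ 0.   0.2 -1. ]
```

drive_tool(rows=[[0.5,-0.2,0.5,0,0,-0.5],[0.5,-0.2,1.5,0,0,-0.5],[0.5,-0.2,2.5,0,0,-0.5],[0.5,-0.2,3.1,0,0,-0.5],[0.5,-0.2,3.1,0,0,-0.5],[0.5,-0.2,3.1,0,0,-0.5],[0.5,-0.2,3.1,0,0,-0.5],[0.5,-0.2,3.1,0,0,-0.5],[0.5,-0.2,3.1,0,0,-0.5],[0.5,-0.2,3.1,0,0,-0.5]])

```text
time: 39.45
tcp_pos: [0.603, -0.0777, 0.0336]
tool_rot: [1.0, -0.028, 0.0, -0.0]
ft_force: [0.2, -0.1, 0.1]
width: 0.551
grasp_force: 0.0
```

drive_tool(rows=[[0,0,0,0,0,0],[0,0,0,0,0,0],[0,0,0,0,0,0],[0,0,0,0,0,0],[0,0,0,0,0,0],[0,0,-2,0,0,0],[0,0,-5,0,0,0],[0,0,-9,0,0,0],[0,0,-12,0,0,0],[0,0,-12,0,0,0]], hand=10)

```text
time: 40.7
tcp_pos: [0.6044, -0.0775, 0.1565]
tool_rot: [1.0, -0.028, 0.003, -0.0]
ft_force: [-0.9, -0.4, -1.1]
width: 0.359
grasp_force: 24.9
```

```bash
python3 - <<'E'
from h import *
s=r.sense();print(s['tcp_pos'],bd(.045,0,.051));to(bd(.045,0,.11),BY-np.pi/2)
E
```

```text
[ 0.60443468 -0.07752251  0.15646413] [0.54830203 0.09183216 0.051     ]
[ -6.57 -16.59   4.63] [-0.3 -0.2 90.6]
```

drive_tool(rows=[[-0.7,-2,0,0,0,10],[-1.4,-4,0,0,0,20],[-2.1,-6,0,0,0,30],[-2.8,-8,0,0,0,40],[-3.5,-10,0,0,0,50],[-4.5,-12,0,0,0,60],[-5.5,-14,0,0,0,70],[-6.6,-16.6,0,0,0,80],[-6.6,-16.6,2,0,0,90],[-6.6,-16.6,4,0,0,90.6]])

```text
time: 41.95
tcp_pos: [0.5458, 0.0921, 0.1125]
tool_rot: [-0.682, 0.731, 0.0, -0.0]
ft_force: [-0.5, -0.2, -1.6]
width: 0.361
grasp_force: 24.9
```

```bash
python3 - <<'E'
from h import *
s=r.sense();print(s['tcp_pos']);to(bd(.045,0,.054),BY-np.pi/2)
E
```

```text
[0.54576542 0.09212073 0.11246268]
[ 0.01 -0.26  5.85] [ 0.  -0.  -0.2]
```

drive_tool(rows=[[0,-0.2,1.5,0,0,0],[0,-0.2,3,0,0,0],[0,-0.2,4.5,0,0,0],[0,-0.2,5.2,0,0,0],[0,-0.2,5.6,0,0,0],[0,-0.2,5.8,0,0,0],[0,-0.2,5.8,0,0,0],[0,-0.2,5.8,0,0,0],[0,-0.2,5.8,0,0,0],[0,-0.2,5.8,0,0,0]])

```text
time: 43.2
tcp_pos: [0.5484, 0.0917, 0.0557]
tool_rot: [-0.683, 0.73, -0.0, 0.0]
ft_force: [0.3, -0.5, 0.1]
width: 0.361
grasp_force: 24.9
```

drive_tool(rows=[[0,0,0,0,0,0],[0,0,0,0,0,0],[0,0,0,0,0,0],[0,0,-1,0,0,0],[0,0,-3,0,0,0],[0,0,-7,0,0,0],[0,0,-11,0,0,0],[0,0,-14,0,0,0],[0,0,-15,0,0,10],[0,0,-15,0,0,20]], hand=55)

```text
time: 44.45
tcp_pos: [0.5489, 0.0919, 0.2078]
tool_rot: [-0.544, 0.839, -0.0, 0.002]
ft_force: [0.4, -0.6, -0.4]
width: 0.546
grasp_force: 0.0
```

```bash
python3 - <<'E'
from h import *
snap('top','t3');slats('t3')
to([.598,-.1592,.12],-np.pi-.025)
E
```

```text
376 [ 0.5961 -0.1596] box [ 0.5965 -0.1594] 0.038 0.133 yaw -0.022
366 [ 0.5894 -0.2284] box [ 0.5901 -0.2283] 0.13 0.039 yaw -0.063
403 [ 0.3353 -0.3138] box [ 0.3329 -0.3135] 0.201 0.03 yaw -0.511
[ 20.76 -14.95   8.69] [-0.   0.1 66.8]
```

drive_tool(rows=[[3,-2,0,0,0,10],[6,-4,0,0,0,20],[9,-6.5,0,0,0,30],[12,-9,0,0,0,40],[15,-11,0,0,0,50],[18,-13,0,0,0,60],[20.6,-14.9,2,0,0,67],[20.6,-14.9,5,0,0,67],[20.6,-14.9,8.5,0,0,67],[20.6,-14.9,8.5,0,0,67]])

```text
time: 45.75
tcp_pos: [0.5995, -0.1571, 0.1183]
tool_rot: [0.006, 1.0, 0.0, -0.003]
ft_force: [-0.6, 0.7, 1.4]
width: 0.551
grasp_force: 0.0
```

```bash
python3 - <<'E'
from h import *
to([.596,-.1594,.032],-np.pi-.025)
E
```

```text
[ 0.3  -0.24  8.64] [ 0.  -0.3  0.7]
```

drive_tool(rows=[[0.3,-0.2,2,0,0,0.7],[0.3,-0.2,4,0,0,0.7],[0.3,-0.2,6,0,0,0.7],[0.3,-0.2,7.5,0,0,0.7],[0.3,-0.2,8.3,0,0,0.7],[0.3,-0.2,8.5,0,0,0.7],[0.3,-0.2,8.5,0,0,0.7],[0.3,-0.2,8.5,0,0,0.7],[0.3,-0.2,8.5,0,0,0.7],[0.3,-0.2,8.5,0,0,0.7]])

```text
time: 47.0
tcp_pos: [0.5985, -0.1589, 0.0358]
tool_rot: [0.013, 1.0, 0.0, 0.0]
ft_force: [-0.5, 0.8, -0.2]
width: 0.552
grasp_force: 0.0
```

drive_tool(rows=[[0,0,0,0,0,0],[0,0,0,0,0,0],[0,0,0,0,0,0],[0,0,0,0,0,0],[0,0,0,0,0,0],[0,0,-2,0,0,0],[0,0,-5,0,0,0],[0,0,-9,0,0,0],[0,0,-12,0,0,0],[0,0,-12,0,0,0]], hand=10)

```text
time: 48.25
tcp_pos: [0.5999, -0.159, 0.1585]
tool_rot: [0.013, 1.0, -0.0, 0.003]
ft_force: [0.1, -0.3, -1.3]
width: 0.363
grasp_force: 25.0
```

```bash
python3 - <<'E'
from h import *
s=r.sense();print(s['tcp_pos']);to(bd(-.045,0,.12),BY-np.pi/2)
E
```

```text
[ 0.59993244 -0.15901206  0.15847462]
[14.83 25.3   3.77] [ -0.2   0.2 -87.7]
```

drive_tool(rows=[[1.5,2.5,0,0,0,-8],[3,5,0,0,0,-17],[4.5,8,0,0,0,-27],[6,11,0,0,0,-37],[7.5,14,0,0,0,-47],[9.5,17,0,0,0,-57],[11.5,20,0,0,0,-67],[13.5,23,0,0,0,-77],[14.8,25.2,0,0,0,-87],[14.8,25.2,2,0,0,-87.7]])

```text
time: 49.5
tcp_pos: [0.4571, 0.0986, 0.136]
tool_rot: [-0.685, 0.729, -0.0, 0.001]
ft_force: [-0.4, -0.2, -1.1]
width: 0.363
grasp_force: 25.0
```

```bash
python3 - <<'E'
from h import *
s=r.sense();print(s['tcp_pos']);to(bd(-.045,0,.056),BY-np.pi/2)
E
```

```text
[0.45705533 0.098562   0.13601067]
[ 0.08 -0.13  8.  ] [-0.1  0.1  0.3]
```

drive_tool(rows=[[0,-0.1,2.5,0,0,0],[0,-0.1,4.5,0,0,0],[0,-0.1,6,0,0,0],[0,-0.1,7,0,0,0],[0,-0.1,7.6,0,0,0],[0,-0.1,7.9,0,0,0],[0,-0.1,7.9,0,0,0],[0,-0.1,7.9,0,0,0],[0,-0.1,7.9,0,0,0],[0,-0.1,7.9,0,0,0]])

```text
time: 50.75
tcp_pos: [0.4583, 0.0969, 0.0568]
tool_rot: [-0.683, 0.73, -0.0, 0.0]
ft_force: [-0.5, 0.7, -0.4]
width: 0.361
grasp_force: 25.0
```

drive_tool(rows=[[0,0,0,0,0,0],[0,0,0,0,0,0],[0,0,0,0,0,0],[0,0,-1,0,0,0],[0,0,-3,0,0,0],[0,0,-7,0,0,0],[0,0,-11,0,0,0],[0,0,-15,0,0,0],[0,0,-18,0,0,10],[0,0,-18,0,0,20]], hand=55)

```text
time: 52.0
tcp_pos: [0.4593, 0.0974, 0.2401]
tool_rot: [-0.544, 0.839, -0.0, 0.003]
ft_force: [-0.9, 0.3, -0.4]
width: 0.55
grasp_force: 0.0
```

```bash
python3 - <<'E'
from h import *
im,m=snap('top','t4');slats('t4')
im,w=snap('scene','s4');cv2.imwrite('pics/s4b.png',cv2.resize(im[120:340,180:440],None,fx=2.6,fy=2.6,interpolation=2))
c=np.cos(-.07);s=np.sin(-.07)
p=np.array([.590,-.2285])+.024*np.array([c,s])+.026*np.array([-s,c]);print(p)
to([*p,.12],-np.pi-.07)
E
```

```text
363 [ 0.5895 -0.2284] box [ 0.5901 -0.2283] 0.13 0.039 yaw -0.063
405 [ 0.3347 -0.3136] box [ 0.3323 -0.313 ] 0.202 0.03 yaw -0.513
[ 0.61575974 -0.2042423 ]
[ 21.14 -26.62  11.76] [ 0.   0.1 70.1]
```

View pics/s4b.png

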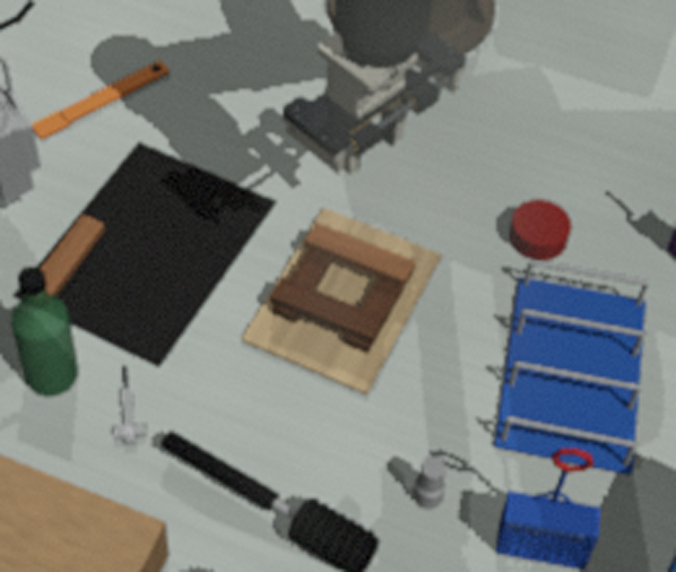

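The crop shows both crossed layers in place on the board and one slat left by the bottle. I'll check the bottle and can clearances before the last pick.

```bash
python3 - <<'E'
from h import *
m=load('s4');t=load('top0')
print('bottle',ray(m,199.2,265,0),ray(m,180+32/2.6,120+273/2.6,.19),'can',ray(m,222*.7,337*.7,0),ray(m,209*.7,295*.7,.15),ray(t,476*.7,228*.7,.19))
E
```

```text
bottle [ 0.73854437 -0.16330419  0.        ] [ 0.73126897 -0.16426014  0.19      ] can [ 0.70023397 -0.33738837  0.        ] [ 0.70278799 -0.3355361   0.15      ] [ 0.72243101 -0.1592712   0.19      ]
```

drive_tool(rows=[[2,-2,0,0,0,8],[4.5,-5,0,0,0,16],[7,-8,0,0,0,24],[9.5,-11.5,0,0,0,32],[12,-15,0,0,0,40],[14.5,-18,0,0,0,48],[16.5,-21,0,0,0,56],[18.5,-24,0,0,0,64],[21,-26.5,0,0,0,70],[21,-26.5,0,0,0,70]], hand=100)

```text
time: 53.35
tcp_pos: [0.6157, -0.2042, 0.2353]
tool_rot: [0.033, 0.999, -0.0, -0.001]
ft_force: [-1.4, 0.3, -1.7]
width: 0.999
grasp_force: 0.0
```

```bash
python3 - <<'E'
from h import *
to([.616,-.204,.032],-np.pi-.07);print(r.sense()['tcp_pos'])
E
```

```text
[-0.07  0.03 20.33] [-0.  -0.1  0.2]
[ 0.61572444 -0.20419903  0.23532719]
```

drive_tool(rows=[[0,0,3,0,0,0],[0,0,6,0,0,0],[0,0,9,0,0,0],[0,0,12,0,0,0],[0,0,15,0,0,0],[0,0,17.5,0,0,0],[0,0,19,0,0,0],[0,0,20,0,0,0],[0,0,20,0,0,0],[0,0,20,0,0,0]])

```text
time: 54.6
tcp_pos: [0.6164, -0.2023, 0.0375]
tool_rot: [0.033, 0.999, -0.0, 0.001]
ft_force: [0.6, -0.6, 0.6]
width: 1.002
grasp_force: 0.0
```

drive_tool(rows=[[0,0,0,0,0,0],[0,0,0,0,0,0],[0,0,0,0,0,0],[0,0,0,0,0,0],[0,0,0,0,0,0],[0,0,0,0,0,0],[0,0,0,0,0,0],[0,0,0,0,0,0],[0,0,0,0,0,0],[0,0,0,0,0,0]], hand=10)

```text
time: 55.85
tcp_pos: [0.6158, -0.2023, 0.0366]
tool_rot: [0.033, 0.999, 0.0, -0.0]
ft_force: [0.5, -0.5, 0.1]
width: 0.375
grasp_force: 23.5
```

drive_tool(rows=[[0,0,-2,0,0,0],[0,0,-5,0,0,0],[0,0,-9,0,0,0],[0,0,-13,0,0,0],[0,0,-17,0,0,0],[0,0,-19,0,0,0],[0,0,-19,0,0,0],[0,0,-19,0,0,0],[0,0,-19,0,0,0],[0,0,-19,0,0,0]])

```text
time: 57.1
tcp_pos: [0.6155, -0.2022, 0.2256]
tool_rot: [0.033, 0.999, 0.0, -0.001]
ft_force: [0.9, -0.4, 0.6]
width: 0.375
grasp_force: 23.6
```

```bash
python3 - <<'E'
from h import *
s=r.sense();print(s['tcp_pos'],s['tool_rot'],s['width'])
im,m=snap('wrist','w10');cv2.imwrite('pics/w10b.png',cv2.resize(im,(800,600),interpolation=2))
E
```

```text
[ 0.61548752 -0.20222375  0.22555474] [ 3.33493275e-02  9.99443449e-01  3.01063915e-05 -7.82780982e-04] 0.3749187805867472
```

View pics/w10b.png

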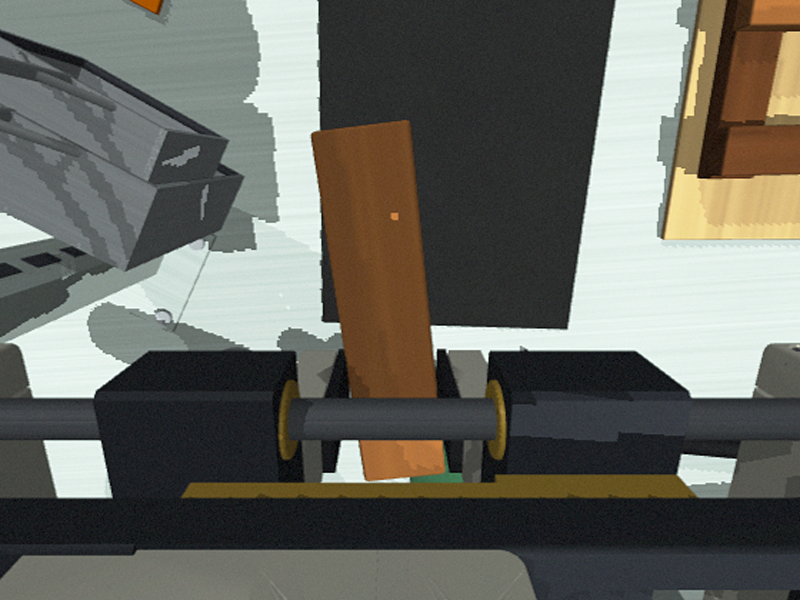

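The slat is held skewed, with top-face corners at (312,132),(410,121),(443,473),(364,481). I'll compensate for that when placing it.

```bash
python3 - <<'E'
from h import *
m=load('w10');s=r.sense();T=R.from_quat(s['tool_rot']).as_matrix()
p=np.array([T.T@(ray(m,u*.7,v*.7,.208)-s['tcp_pos']) for u,v in((312,132),(410,121),(443,473),(364,481))])
print(p.round(4));a=(p[0]+p[1]-p[2]-p[3])/2;c=p.mean(0);th=np.arctan2(a[1],a[0]);print('c',c,'L',np.linalg.norm(a),'W',np.linalg.norm(p[0]-p[1]),'ang',th)
# slat world yaw = toolyaw - th ; want BY-pi
Y=BY-np.pi+th; G=np.array([[np.cos(Y),np.sin(Y)],[np.sin(Y),-np.cos(Y)]])
q=bd(0,-.045,0)[:2]-G@c[:2];print(q,Y); to([*q,.2256],Y)
np.save('pics/q.npy',[*q,Y])
E
```

```text
[[ 0.0854 -0.025   0.0179]
 [ 0.0886  0.0055  0.0179]
 [-0.0389  0.0196  0.0177]
 [-0.0425 -0.011   0.0177]]
c [ 0.023181   -0.00272076  0.01780588] L 0.1284687671568207 W 0.030653308686359362 ang -0.10916851263340184
[0.52373257 0.04853725] -3.316761166223195
[10.84 24.41  0.03] [-0.  -0.1  6.2]
```

drive_tool(rows=[[1,3,0,0,0,0],[2.5,7,0,0,0,1],[4.5,11,0,0,0,2],[6.5,15,0,0,0,3],[8.5,19,0,0,0,5],[10,22.5,0,0,0,6.2],[10.8,24.4,3,0,0,6.2],[10.8,24.4,6,0,0,6.2],[10.8,24.4,9,0,0,6.2],[10.8,24.4,11,0,0,6.2]])

```text
time: 58.4
tcp_pos: [0.5237, 0.0483, 0.1151]
tool_rot: [0.087, 0.996, -0.0, -0.001]
ft_force: [0.5, -0.7, -0.1]
width: 0.372
grasp_force: 23.6
```

```bash
python3 - <<'E'
from h import *
q=np.load('pics/q.npy');print(r.sense()['tcp_pos']);to([q[0],q[1],.073],q[2])
E
```

```text
[0.52371547 0.04832099 0.11511315]
[-0.    0.02  4.21] [-0.  -0.1  0. ]
```

drive_tool(rows=[[0,0,1,0,0,0],[0,0,2,0,0,0],[0,0,3,0,0,0],[0,0,3.6,0,0,0],[0,0,4,0,0,0],[0,0,4.1,0,0,0],[0,0,4.1,0,0,0],[0,0,4.1,0,0,0],[0,0,4.1,0,0,0],[0,0,4.1,0,0,0]])

```text
time: 59.65
tcp_pos: [0.5243, 0.0484, 0.0757]
tool_rot: [0.087, 0.996, 0.0, 0.0]
ft_force: [-0.3, -0.8, -0.0]
width: 0.369
grasp_force: 23.6
```

drive_tool(rows=[[0,0,0,0,0,0],[0,0,0,0,0,0],[0,0,0,0,0,0],[0,0,-1,0,0,0],[0,0,-3,0,0,0],[0,0,-7,0,0,0],[0,0,-12,0,0,0],[0,0,-17,0,0,0],[-5,0,-21,0,0,0],[-8,0,-24,0,0,0]], hand=60)

```text
time: 60.9
tcp_pos: [0.6044, 0.0341, 0.3188]
tool_rot: [0.087, 0.996, 0.0, 0.001]
ft_force: [0.5, 0.1, -0.6]
width: 0.599
grasp_force: 0.0
```

```bash
python3 - <<'E'
from h import *
s=r.sense();print(s['time'],s['tcp_pos'],s['width'])
im,w=snap('wrist','w11');t,_=snap('top','t11');sc,_=snap('scene','s11')
a=cv2.resize(im[0:250],None,fx=1.4,fy=1.4);
b=cv2.resize(sc[80:260,90:370],None,fx=1.35,fy=1.35,interpolation=2)
c=cv2.resize(t[170:290,230:440],None,fx=1.9,fy=2,interpolation=2)
o=np.zeros((600,800,3),np.uint8);o[:350,:784]=a;o[350:593,:378]=b;o[350:590,385:784]=c;cv2.imwrite('pics/f.png',o)
for x,y in((-.065,-.045),(.065,-.045)):print((np.array(proj(w,bd(x,y,.054)))*1.4))
E
```

```text
60.9 [0.60440049 0.0341417  0.31881805] 0.5985639920522017
[371.51157345  38.11090331]
[388.84103583 203.00950883]
```

View pics/f.png

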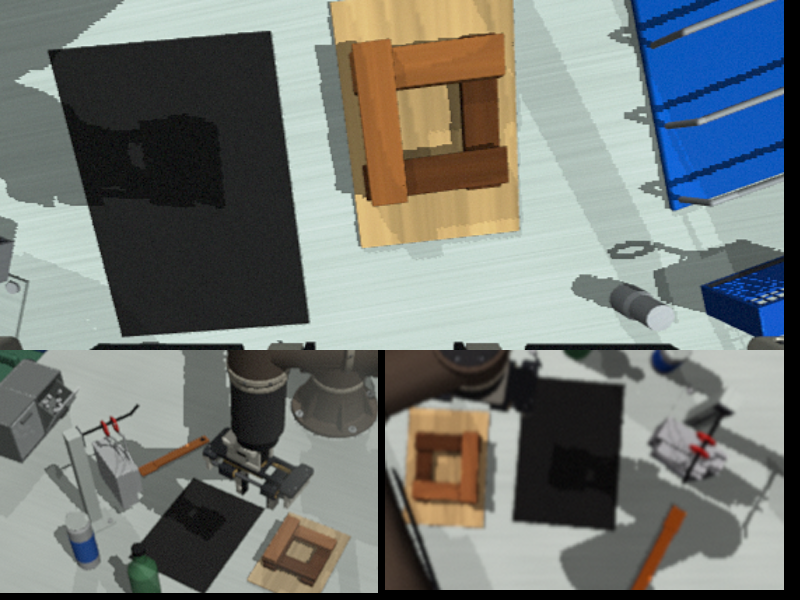

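```bash
python3 - <<'E'
from h import *
m=load('w11')
def B(u,v,z):
    p=ray(m,u/1.4,v/1.4,z)[:2]-BC;c,s=np.cos(BY),np.sin(BY);return (p@np.array([[c,-s],[s,c]])).round(4)
print('L2 near end',(B(502,34,.038)+B(504,77,.038))/2,'L2 far end',(B(506,148,.038)+B(507,184,.038))/2)
print('L3',(B(353,43,.054)+B(391,39,.054)+B(407,202,.054)+B(371,205,.054))/4)
print('board',B(331,3,.006),B(512,0,.006),B(520,231,.006),B(361,247,.006))
E
```

```text
L2 near end [-0.04375  0.06285] L2 far end [0.04575 0.06285]
L3 [ 0.001275 -0.0449  ]
board [-0.1076 -0.0769] [-0.0926  0.0806] [0.111  0.0827] [ 0.1097 -0.0775]
```

All are within tolerance: layer 2 at x = -44 and +46 mm, layer 3 at y = -45 mm. The gripper is clear, so I'm handing in.

```bash
python3 -c "
from cell import r
print(r.job_done())"
```

```text
the job is handed in; nothing more can be done
None
```

I handed the job in after about 61 s; no verdict came back. The large and medium strainers (the small one was absent) hang nested on the hook, and all five slats are stacked in the crossed tower on the board.

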